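Strip the spring clips off the clip bench and put the wedge away

ROBOT

A 6-joint arm with a two-finger parallel gripper is mounted at the origin on a cart in front of the work surface, level with it; the furniture and walls round the work are solid. World frame = base frame: x ahead of the robot, y to its left, z up, the work surface at z = 0. Lengths are in m, angles in rad, forces in N, time in s.
With the tool pointing down it reaches from about 0.325 to 0.925 m from the base axis. Payload 3.1 kg.
Tool frame: the origin (TCP) lies on the centre line of the jaws, within the pads' length; the fingertips stand 25 mm ahead of it and the grasp point (between the pads) lies 6 mm ahead of it; z points along the fingers, y is the line along which they close (so a half turn about z gives the same grasp; the last joint's range is limited). The gripper opens to 85 mm and grips with 20 to 120 N. Pads are 22 mm wide; open, the fingers measure 114 mm over their backs; the gripper's body (76 mm by 85 mm) begins 54 mm behind the grasp point. The pads swing forward as they close: fully open they stand 13 mm farther back than shut.
Start: joints at [1.226, 0.217, 1.613, -0, 1.311, -0.112], TCP at [0.144, 0.608, 0.256] pointing down, gripper open.
Joint ranges: [-2.75, 2.75], [-0.78, 2.1], [0.31, 2.55], [-1.13, 4.27], [0.13, 2.63], [-2.58, 2.58]. Speed limits (rad/s): [2.79, 2.79, 3.14, 3.14, 3.14, 3.14].

INTERFACE

Orientations are given as a unit quaternion [x, y, z, w].
In Python, from workcell import arm, vision, order gives the robot as it stands.
- The arm moves only by the tool drive_tool, never from a script. Its argument "targets" is a list of rows, each a list of 3 entries, a list of its own where there are three numbers: the shift along the tool's x, y, z in mm, then the turn, a rotation vector about the tool's x, y, z in rad, then the closure, from -1 (fully open) to 1 (shut), so that 0 is half open. In form: [[[tx, ty, tz], [rx, ry, rz], jaw], ...]. A call has 1 to 8 rows; each row is the pose to reach, as a shift and turn from the pose commanded when the call began, along the tool's axes at that moment; what a row does not reach only later rows make up. A row lasts 1/12 s, in which the tool goes at most 41.7 mm and 7.16 degrees, less where a joint would pass 70% of its speed; a pose out of reach is approached as far as the arm can. A call with a gripper value outside its range is refused whole. The fingers move at their own pace and stop on an object; "force" is the grip in N (left out, the last holds). Time passes only in rows, so rows that repeat a pose let the fingers close. It gives the time, the measured TCP pose, the force, the opening and the grip force at its end, in the units of the state.
- arm.state(): the state, without advancing time (a new reading comes with each control period).
- vision.grab_frame(name): name is "scene" or "top"; returns a dict with "frame" (400x640x3 uint8, red, green, blue), "fx", "fy", "cx", "cy" (pixels), "R" (3x3) and "t" (3): a world point X has camera coordinates R X + t. Camera axes: x right, y down, z forward; pixel columns grow to the right and rows downward; lengths in m; the calibration is good to about 2 mm. A picture is of the moment at which its call begins. There is no depth.
- order.job_done(): hands the job in; it is judged then, once.
The state is a dict: "time": time; "joints": joint angles; "qvel": joint speeds; "joint_efforts": joint torques, N m; "tool_pos": TCP position; "orientation": TCP orientation; "force": force on the tool from outside, world axes, zero at the start; "ft_torque": the same for the moment, N m; "finger_gap": finger opening in m; "grip_force": force on a finger pad.
Only numpy, scipy, OpenCV 4.12 (cv2) and the standard library are available. Lean on these libraries where they do the work, as an engineer would, in place of code of your own. Each camera call takes 0.05 s, during which the arm holds its last target. There are 200 camera calls.

TASK

Slide the hand wedge along the top of each rod under every spring clip on the bench until the clip spreads and comes up off its rod; do not touch a clip with the gripper while it is still snapped on. Put all the freed clips into the parts tray, and slide the wedge, blade first, fully home into the slot of the holder. Leave the brass check weight, the roller and the jaw insert where they are.

Things in the scene. Friction and masses are not known exactly. Their poses are not given: they have to be found in the camera images.
- bench: fixed clip bench, base plate 130 x 156 x 8 mm (x by y); origin at the centre of its underside, z up. Three parallel level steel rods, 20 mm thick, run along x from -45 to +55 mm at y=+54, 0, -54 mm, tops 48 mm above the desk; their -x ends face the robot. Low posts beside each rod (tops 44 mm above the desk before the clip, 64 behind) stop it from sliding along
- seat_1 (a point): point on top of the rod at bench y=54 mm, the middle of its clip station, 35 mm from the rod's front end; axes as the bench: x along the rod, away from the robot. Posts stand 14 to 20 mm before and behind it, from 12 to 24 mm to each side of the rod's middle
- seat_2 (a point): point on top of the rod at bench y=0 mm, the middle of its clip station, 35 mm from the rod's front end; axes as the bench: x along the rod, away from the robot. A clip lifted over 11 mm here springs up by itself and stays perched, loose, about 20 mm above the seat, legs astride the rod; then it can be lifted off by its post
- seat_3 (a point): point on top of the rod at bench y=-54 mm, the middle of its clip station, 35 mm from the rod's front end; axes as the bench: x along the rod, away from the robot. With the wedge's sole on the rod top and its tip pushed in under the lip, the clip has sprung off once the tip is 60 mm beyond this point; the push takes about 10 N, with brief jerks of 20 N
- clip_1: spring clip on rod 1 (None if absent), 73 g: dark steel bridge 18 x 36 x 3 mm (x along the rod, y across), a black post 14 x 14 mm up from its middle (top 35 mm above the origin), two sprung legs to 35 mm below the origin astride the rod. Origin: middle of the bridge's underside, z up. Snapped on, it lies at seat_1. Its -x edge is a turned-up lip reaching 20 mm before the origin, its mouth 7 mm high
- clip_2: the same kind of spring clip, on rod 2 (None if absent); snapped on, its origin lies at seat_2. Legs 18 mm along x, 33 mm over their outsides (45 mm when spread); lip 22 mm wide
- clip_3: the same kind of spring clip, on rod 3 (None if absent); snapped on, its origin lies at seat_3. Legs 18 mm along x, 33 mm over their outsides (45 mm when spread); lip 22 mm wide
- wedge: loose hand wedge 143 mm long, about 0.18 kg, on its flat sole. Origin on the sole under the middle of its grip; x to the tip, z up. Grip: black rib 40 x 12 mm (x by y), 16 to 52 mm above the sole, on a handle base 40 mm wide, 16 mm thick, x=-25 to +28 mm (front end: the shoulder). Blade 10 mm wide: 16 mm thick to x=62 mm, then the top slopes down to 2 mm at the tip, x=118 mm
- wedge_tip (a point): middle of the wedge's tip edge on the sole, 118 mm from its origin; axes as the wedge
- holder: fixed tool holder, base plate 130 x 56 x 4 mm; origin at the centre of its underside, z up. From x=-35 to +65 mm a block 40 mm wide, 32 mm high, with a level slot 15 mm wide, 22 mm high, 96 mm deep along x, floor 4 mm above the desk, its flared mouth facing -x (the robot's side); 30 mm of bare plate before the mouth. Home: blade in the slot, shoulder against the block
- slot_mouth (a point): middle of the slot's floor at its mouth, 35 mm before the holder's origin; axes as the holder, x into the slot
- tray: fixed grey open parts tray 130 x 100 x 25 mm (x by y by high), walls 4 mm; origin at the centre of its underside, z up
- roller: bystander: steel roller 20 mm in diameter, 60 mm high, standing; origin at its underside; leave alone
- check_weight: bystander: brass check weight with knob, 38 mm in diameter, 60 mm high; origin at its underside; leave alone
- jaw_insert: bystander: serrated grey jaw insert 64 x 28 x 19 mm; origin at its underside; leave alone

How it is judged:
By the outcome, as a careful person would: the job done as asked, in the order asked, and still so for the second after the job is handed in, with the robot touching nothing.
Of clip_1, clip_2, clip_3 only 2 to 3 are there at a start; the rules pass over those that are not, and their reading is None.
At some moment in a run one of wedge may be knocked a few centimetres aside while the robot is not near it.
Once in a run the grip may slacken for a moment while it holds something.
It also fails if it takes over 210 s, if anything falls off the work surface, if the arm or the gripper's body presses on something with over 40 N, if the wrist force passes 120 N, or if a joint passes its speed limit or range.

## Working session

There is one attempt and no reset: what is moved stays moved. The work goes in short steps, Python scripts to look and compute and a tool call to move; the robot and the scene stay as the last step left them, time stands still between calls to the robot, and variables do not carry over. Pictures are saved under pics/ and viewed, at most 14 in all, crops included, and the job is handed in when it is done.

Besides the shell and the picture viewer there is one more tool, called after "Emit:" as a command line: name --argument value ..., lists and objects as JSON in quotes. drive_tool: Moves the arm, as the interface text tells. Its arguments: {"type":"object","properties":{"targets":{"type":"array","items":{"type":"array"}},"force":{"type":"number"}},"required":["targets"]}

```bash
ls; mkdir -p pics
cat > h.py <<'E'
import numpy as np, cv2
from scipy.spatial.transform import Rotation as Ro
from workcell import arm, vision, order
def grab(n,save=None,crop=None,s=1):
    f=vision.grab_frame(n); im=f["frame"][:,:,::-1]
    if crop: x0,y0,x1,y1=crop; im=im[y0:y1,x0:x1]
    if s!=1: im=cv2.resize(im,None,fx=s,fy=s,interpolation=cv2.INTER_CUBIC)
    if save: cv2.imwrite("pics/"+save,im)
    np.savez("cam_"+n+".npz",**{k:np.array(f[k]) for k in("fx","fy","cx","cy","R","t")})
    return f
def p2w(n,u,v,z):
    f=np.load("cam_"+n+".npz");R=f["R"];t=f["t"]
    d=R.T@np.array([(u-f["cx"])/f["fx"],(v-f["cy"])/f["fy"],1]);c=-R.T@t
    return c+d*(z-c[2])/d[2]
def w2p(n,X):
    f=np.load("cam_"+n+".npz");c=f["R"]@np.array(X)+f["t"]
    return np.array([f["fx"]*c[0]/c[2]+f["cx"],f["fy"]*c[1]/c[2]+f["cy"]])
def rel(pos,yaw=None):
    "shift mm in tool frame to reach world pos (TCP), z turn to reach yaw of tool x"
    s=arm.state();R=Ro.from_quat(s["orientation"])
    return np.round(R.inv().apply(np.array(pos)-s["tool_pos"])*1000,1), np.round(R.as_matrix(),3)
E
python3 - <<'E'
from h import *
grab("scene","a.png");grab("top","b.png")
s=arm.state();print(s);print(Ro.from_quat(s["orientation"]).as_matrix().round(3))
for n in("scene","top"):
    f=np.load("cam_"+n+".npz");print(n,f["fx"],(-f["R"].T@f["t"]).round(3),f["R"].round(2).tolist())
E
```

```text
pics
{'time': 0.1, 'joints': array([ 1.22579329e+00,  2.17709914e-01,  1.61481273e+00,  1.84010388e-05,
        1.31131527e+00, -1.12190954e-01]), 'qvel': array([ 4.25705407e-04, -2.95129088e-03, -3.30373730e-03, -5.81801958e-04,
        3.33006673e-05,  2.56052049e-04]), 'joint_efforts': array([-1.62451521e-03, -3.98072112e+01, -3.04971027e+01, -2.38636003e-04,
        4.18743817e-03,  9.70978476e-06]), 'tool_pos': array([0.14392626, 0.60748248, 0.25505905]), 'orientation': array([ 1.16145608e-01,  9.93231563e-01, -1.09140867e-03, -2.63058728e-04]), 'force': array([0.75398947, 0.538072  , 0.26070047]), 'ft_torque': array([0.00434845, 0.00107459, 0.0399599 ]), 'grip_force': 0.0, 'finger_gap': 0.0853931732486465}
[[-0.973  0.231 -0.001]
 [ 0.231  0.973 -0.002]
 [ 0.    -0.002 -1.   ]]
scene 394.9952856161403 [0.293 1.134 0.561] [[-0.97, -0.24, 0.02], [-0.13, 0.45, -0.89], [0.2, -0.86, -0.46]]
top 409.62932603781326 [0.289 0.224 1.308] [[0.03, -1.0, 0.01], [-0.99, -0.03, -0.15], [0.15, -0.01, -0.99]]
```

View pics/a.png

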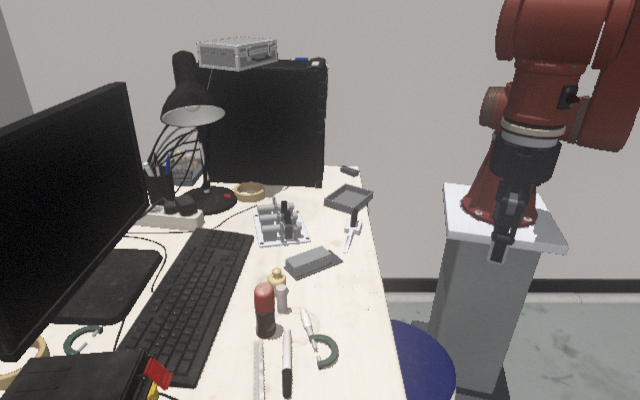

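View pics/b.png

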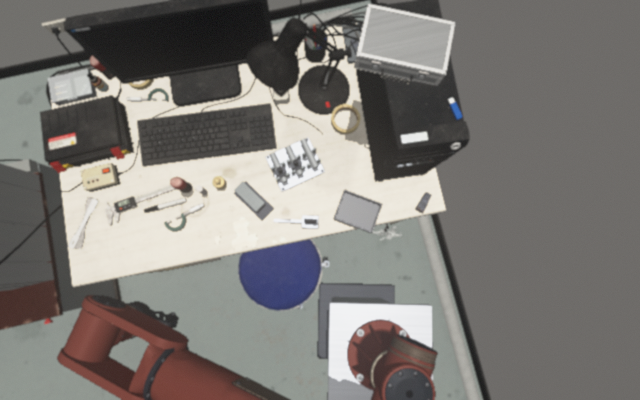

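Run:
```python
from h import *
grab("scene","a2.png",(230,170,390,290),5);grab("top","b2.png",(190,130,390,250),4)
```

```text
(no output)
```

View pics/a2.png

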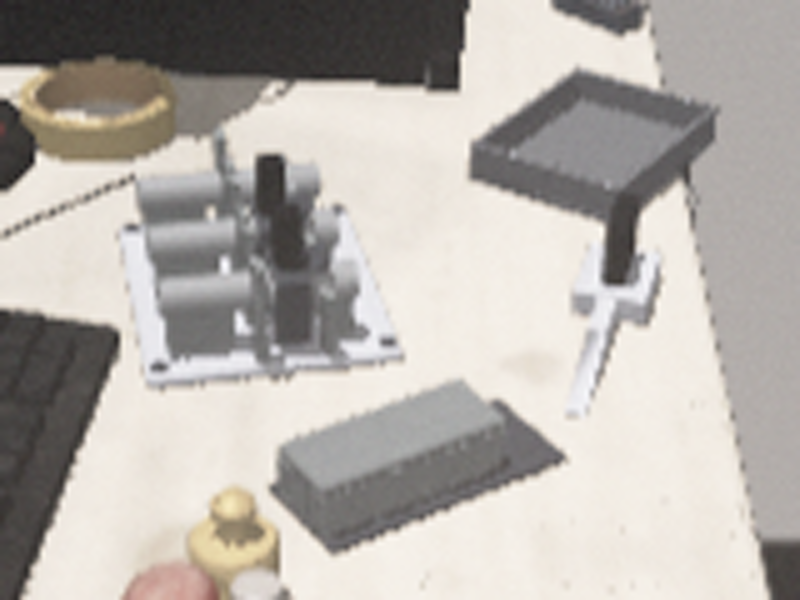

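View pics/b2.png

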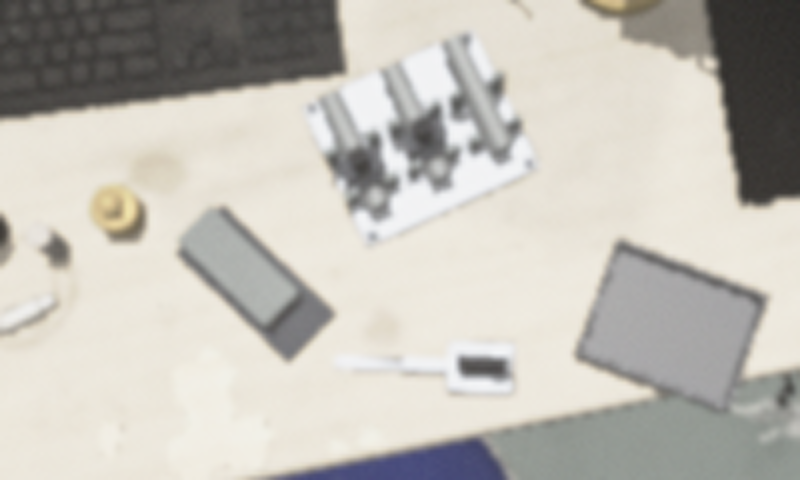

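```bash
cat >> h.py <<'E'
from scipy.optimize import least_squares
def T(n,u,v): return (190+u/4,130+v/4) if n=="top" else (230+u/5,170+v/5)
def fit(obs,x0):
    "obs: (cam,u,v,(lx,ly,lz)m full px); returns x,y,yaw"
    def f(p):
        c,s=np.cos(p[2]),np.sin(p[2])
        return np.concatenate([w2p(n,[p[0]+c*l[0]-s*l[1],p[1]+s*l[0]+c*l[1],l[2]])-[u,v] for n,u,v,l in obs])
    r=least_squares(f,x0); return r.x,r.fun.reshape(-1,2).round(1).tolist()
E
cat > fitall.py <<'E'
from h import *
def O(L): return [(n,*T(n,u,v),tuple(np.array(l)/1000)) for n,u,v,l in L]
t,s="top","scene"
B=O([(t,308,105,(65,78,8)),(t,468,33,(65,-78,8)),(t,535,165,(-65,-78,8)),(t,370,243,(-65,78,8)),
 (s,148,378,(65,78,8)),(s,405,348,(-65,78,8)),(s,345,203,(-65,-78,8)),(s,120,227,(65,-78,8))])
H=O([(t,333,312,(-65,-28,4)),(t,290,360,(-65,28,4)),
 (t,302,292,(-35,-20,32)),(t,267,328,(-35,20,32)),(t,180,243,(65,20,32)),(t,215,208,(65,-20,32)),
 (s,567,457,(-65,28,4)),(s,500,402,(-65,-28,4)),(s,333,550,(65,28,4))])
W=O([(t,337,361,(118,0,1)),(t,449,343,(28,-20,16)),(t,514,345,(-25,-20,16)),(t,514,392,(-25,20,16)),(t,448,393,(28,20,16)),
 (s,577,412,(118,0,0))])
R=O([(t,622,240,(65,50,25)),(t,767,295,(65,-50,25)),(t,725,410,(-65,-50,25)),(t,577,355,(-65,50,25)),
 (s,470,150,(65,50,25)),(s,610,190,(-65,50,25)),(s,717,108,(-65,-50,25)),(s,578,68,(65,-50,25))])
for n,o,x0 in(("bench",B,[.6,.2,0]),("holder",H,[.5,.3,.7]),("wedge",W,[.4,.1,1.5]),("tray",R,[.45,0,0])):
    x,r=fit(o,x0);print(n,x.round(4),r)
E
python3 fitall.py
```

```text
bench [0.5845 0.2814 0.4726] [[-2.1, 0.4], [1.2, -1.5], [1.7, 0.7], [-0.8, 1.6], [-0.3, -0.0], [-0.1, 0.2], [-0.0, -0.3], [-0.7, -0.8]]
holder [0.4611 0.409  0.8303] [[1.4, 0.8], [-0.3, 1.4], [-0.3, -0.0], [-0.6, 0.1], [-1.3, -0.6], [-0.9, -0.8], [0.2, -0.8], [-0.2, -1.4], [-0.2, -0.5]]
wedge [0.3979 0.2247 1.5579] [[-0.2, 0.6], [0.1, -0.4], [0.6, -0.3], [0.1, 0.6], [-0.2, -0.3], [-0.3, 0.5]]
tray [ 0.4366  0.0775 -0.4133] [[6.6, -4.3], [-1.0, -4.7], [-7.3, 3.7], [0.7, 3.9], [-2.5, -5.9], [6.2, -0.6], [2.5, 3.6], [-5.4, -0.4]]
```

```bash
sed -i 's/(t,622,240,(65,50,25)),(t,767,295,(65,-50,25)),(t,725,410,(-65,-50,25)),(t,577,355,(-65,50,25))/(t,622,240,(-65,50,25)),(t,767,295,(65,50,25)),(t,725,410,(65,-50,25)),(t,577,355,(-65,-50,25))/; s/(s,470,150,(65,50,25)),(s,610,190,(-65,50,25)),(s,717,108,(-65,-50,25)),(s,578,68,(65,-50,25))/(s,470,150,(-65,50,25)),(s,610,190,(-65,-50,25)),(s,717,108,(65,-50,25)),(s,578,68,(65,50,25))/; s/\[.45,0,0\]/[.45,.08,-1.9]/' fitall.py; python3 fitall.py|tail -1
python3 - <<'E'
from h import *
grab("top","b3.png",(256,132,336,192),10)
E
```

```text
tray [ 0.4356  0.0778 -1.9161] [[-1.3, -0.9], [0.8, 0.1], [0.5, 0.9], [-1.3, -0.4], [-0.6, -1.7], [1.2, -0.1], [0.2, -0.3], [-0.3, -0.5]]
```

View pics/b3.png

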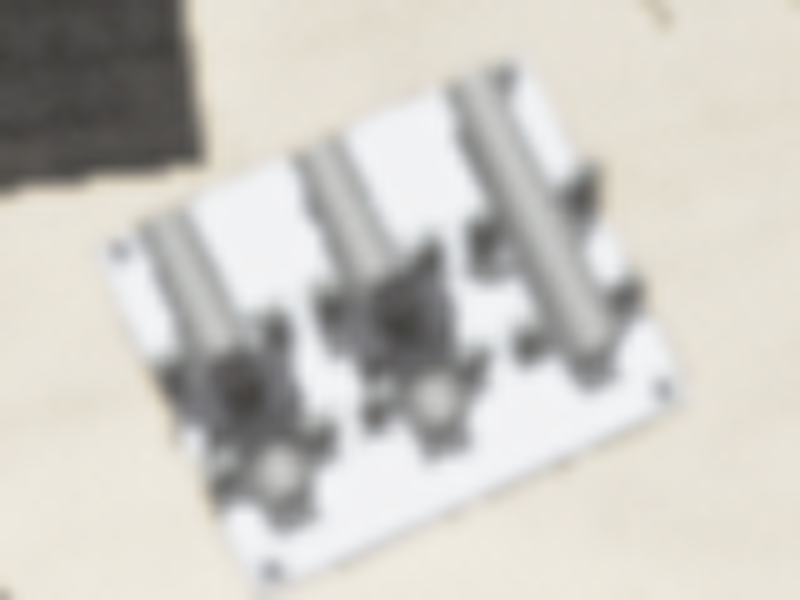

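```bash
cat > fitb.py <<'E'
from h import *
t,s="top","scene"
L=[(t,102,250,(65,78,8)),(t,528,55,(65,-78,8)),(t,685,400,(-65,-78,8)),(t,258,590,(-65,78,8)),
(t,597,348,(-45,-54,46)),(t,475,80,(55,-54,48)),(t,322,145,(55,0,48)),(t,167,215,(55,54,48))]
o=[(n,256+u/10-.45,132+v/10-.45,tuple(np.array(l)/1000)) for n,u,v,l in L]
o+=[("scene",*T(s,u,v),tuple(np.array(l)/1000)) for u,v,l in[(148,378,(65,78,8)),(405,348,(-65,78,8)),(345,203,(-65,-78,8)),(120,227,(65,-78,8))]]
x,r=fit(o,[.6,.28,.47]);print(x.round(4),r)
x,r=fit(o[:8],[.6,.28,.47]);print(x.round(4))
x,r=fit(o[8:],[.6,.28,.47]);print(x.round(4))
E
python3 fitb.py
```

```text
[0.5848 0.2816 0.4656] [[-0.9, -0.1], [0.0, -0.2], [1.3, 0.5], [0.1, 1.6], [0.9, 0.7], [-0.3, -0.5], [-0.4, -0.1], [-0.5, -0.1], [-0.6, -0.1], [-0.3, 0.4], [0.1, -0.3], [-0.6, -0.9]]
[0.5855 0.2818 0.4588]
[0.5836 0.282  0.4735]
```

```bash
cat >> h.py <<'E'
def go(pos,yaw):
    s=arm.state();R=Ro.from_quat(s["orientation"])
    c,n=np.cos(yaw),np.sin(yaw)
    D=Ro.from_matrix(np.array([[c,n,0],[n,-c,0],[0,0,-1.]]))
    sh=R.inv().apply(np.array(pos)-s["tool_pos"])*1000
    print("shift",sh.round(1).tolist(),"turn",(R.inv()*D).as_rotvec().round(4).tolist(),"dist",np.linalg.norm(sh).round(),"t",s["time"],"j",s["joints"].round(2),"F",s["force"].round(1),"gap",round(s["finger_gap"],4))
E
python3 -c "
from h import *
go([.398,.2247,.16],1.558)"
```

```text
shift [-335.5, -314.1, 96.0] turn [-0.0011, 0.0007, 1.3508] dist 470.0 t 0.25 j [ 1.23  0.22  1.61  0.    1.31 -0.11] F [ 0.4 -0.6 -0.1] gap 0.0855
```

Emit:
drive_tool --targets '[[[-330, -310, 0], [0, 0, 1.35], -1], [[-330, -310, 0], [0, 0, 1.35], -1], [[-330, -310, 0], [0, 0, 1.35], -1], [[-330, -310, 0], [0, 0, 1.35], -1], [[-330, -310, 0], [0, 0, 1.35], -1], [[-330, -310, 0], [0, 0, 1.35], -1], [[-330, -310, 0], [0, 0, 1.35], -1], [[-330, -310, 0], [0, 0, 1.35], -1]]'

```text
time: 0.92
tool_pos: [0.3285, 0.3283, 0.2564]
orientation: [0.58, 0.814, 0.0, 0.0]
force: [1.0, 0.8, -0.1]
finger_gap: 0.0854
grip_force: 0.0
```

```bash
python3 -c "
from h import *
go([.398,.2247,.16],1.558)"
```

```text
shift [-120.6, 31.9, 96.4] turn [0.0006, -0.0002, 0.3452] dist 158.0 t 0.9167 j [ 0.63 -0.14  1.98 -0.    1.3   0.3 ] F [ 1.   0.8 -0.1] gap 0.0854
```

Emit:
drive_tool --targets '[[[-120.6, 31.9, 60], [0, 0, 0.345], -1], [[-120.6, 31.9, 96], [0, 0, 0.345], -1], [[-120.6, 31.9, 96], [0, 0, 0.345], -1], [[-120.6, 31.9, 96], [0, 0, 0.345], -1], [[-120.6, 31.9, 96], [0, 0, 0.345], -1], [[-120.6, 31.9, 96], [0, 0, 0.345], -1], [[-120.6, 31.9, 96], [0, 0, 0.345], -1]]'

```text
time: 1.5
tool_pos: [0.3982, 0.2272, 0.1608]
orientation: [0.71, 0.704, 0.0, -0.0]
force: [0.3, 1.1, 0.9]
finger_gap: 0.0854
grip_force: 0.0
```

```bash
python3 -c "
from h import *
go([.398,.2247,.045],1.558)
grab('scene','c1.png',(290,170,390,260),6)"
```

```text
shift [-2.6, -0.2, 115.8] turn [0.0003, -0.0007, 0.0053] dist 116.0 t 1.5 j [ 0.36 -0.03  2.08  0.    1.1   0.37] F [0.3 1.1 0.9] gap 0.0854
```

View pics/c1.png

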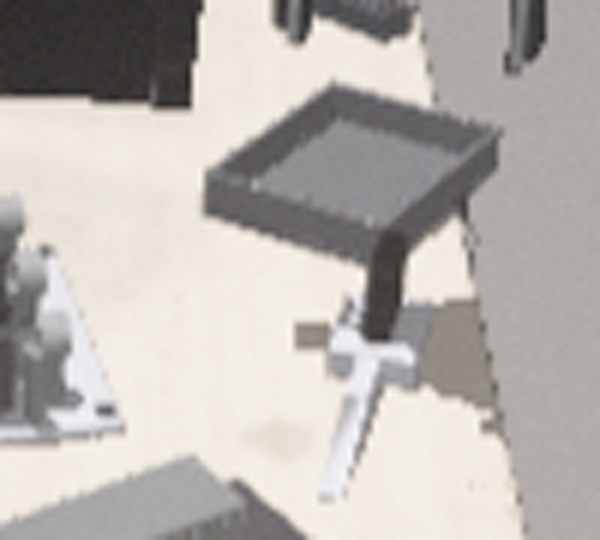

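Emit:
drive_tool --targets '[[[-2.6, 0, 40], [0, 0, 0.005], -1], [[-2.6, 0, 75], [0, 0, 0.005], -1], [[-2.6, 0, 100], [0, 0, 0.005], -1], [[-2.6, 0, 115], [0, 0, 0.005], 0], [[-2.6, 0, 115], [0, 0, 0.005], 0.5], [[-2.6, 0, 115], [0, 0, 0.005], 1], [[-2.6, 0, 115], [0, 0, 0.005], 1], [[-2.6, 0, 115], [0, 0, 0.005], 1]]' --force 80

```text
time: 2.22
tool_pos: [0.3998, 0.2255, 0.0475]
orientation: [0.711, 0.703, 0.002, 0.001]
force: [0.1, 0.2, 0.3]
finger_gap: 0.0257
grip_force: 0.0
```

Emit:
drive_tool --targets '[[[0, 0, 0], [0, 0, 0], 1], [[0, 0, 0], [0, 0, 0], 1], [[0, 0, 0], [0, 0, 0], 1], [[0, 0, 0], [0, 0, 0], 1]]' --force 80

```text
time: 2.55
tool_pos: [0.4, 0.2251, 0.0473]
orientation: [0.711, 0.703, 0.002, 0.001]
force: [-0.7, 0.8, 6.3]
finger_gap: 0.0106
grip_force: 79.1
```

Emit:
drive_tool --targets '[[[0, 0, -20], [0, 0, 0], 1], [[0, 0, -60], [0, 0, 0.1], 1], [[0, 0, -90], [0, 0, 0.2], 1], [[0, 0, -90], [0, 0, 0.3], 1], [[0, 0, -90], [0, 0, 0.4], 1], [[0, 0, -90], [0, 0, 0.5], 1], [[0, 0, -90], [0, 0, 0.6], 1], [[0, 0, -90], [0, 0, 0.6], 1]]'

```text
time: 3.22
tool_pos: [0.3975, 0.224, 0.1352]
orientation: [0.888, 0.46, -0.0, 0.0]
force: [0.6, 0.3, -1.9]
finger_gap: 0.0109
grip_force: 78.4
```

```bash
cat >> h.py <<'E'
B=np.array([.585,.282]);BY=.465
def bw(x,y,yaw=BY):
    c,s=np.cos(BY),np.sin(BY); return [B[0]+(c*x-s*y)/1000,B[1]+(s*x+c*y)/1000]
E
python3 -c "
from h import *
go(bw(-190,54)+[.12],BY)"
```

```text
shift [13.5, -17.5, 15.2] turn [-0.0001, 0.0004, 0.492] dist 27.0 t 3.2167 j [ 0.36  0.    2.1  -0.    1.04  0.97] F [ 0.6  0.3 -1.9] gap 0.0109
```

Emit:
drive_tool --targets '[[[13.5, -17.5, 15], [0, 0, 0.1], 1], [[13.5, -17.5, 15], [0, 0, 0.2], 1], [[13.5, -17.5, 15], [0, 0, 0.3], 1], [[13.5, -17.5, 15], [0, 0, 0.4], 1], [[13.5, -17.5, 15], [0, 0, 0.492], 1], [[13.5, -17.5, 15], [0, 0, 0.492], 1], [[13.5, -17.5, 15], [0, 0, 0.492], 1], [[13.5, -17.5, 15], [0, 0, 0.492], 1]]'

```text
time: 3.88
tool_pos: [0.3913, 0.2452, 0.1202]
orientation: [0.973, 0.233, -0.0, 0.0]
force: [0.7, -0.4, -1.8]
finger_gap: 0.0111
grip_force: 78.6
```

Run:
```python
from h import *
go(bw(-190,54)+[.10],BY)
f=grab("scene");g=grab("top")
a=cv2.resize(f["frame"][200:260,250:350,::-1],None,fx=8,fy=8,interpolation=cv2.INTER_CUBIC)
cv2.imwrite("pics/d1.png",a)
```

```text
shift [-0.3, -0.0, 20.2] turn [-0.0, 0.0003, 0.0047] dist 20.0 t 3.8833 j [ 0.41  0.04  2.09 -0.    1.01  1.51] F [ 0.7 -0.4 -1.8] gap 0.0111
```

View pics/d1.png

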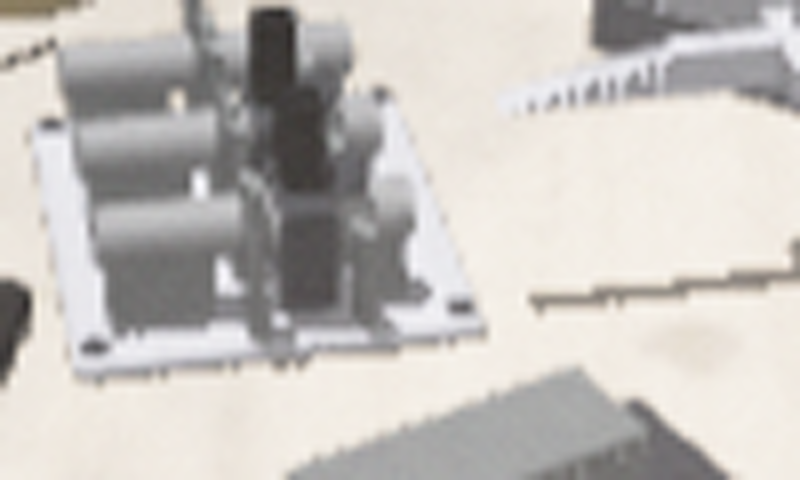

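Run:
```python
from h import *
C=lambda n,X:(w2p(n,X)-[250,200])*8
print("tip",C("scene",bw(-72,54)+[.073]),"seen 500,107", p2w("scene",312.5,213.4,.074))
for y in(54,0,-54): print(C("scene",bw(-45,y)+[.048]),C("scene",bw(55,y)+[.048]))
print("clip1 post top",C("scene",bw(-10,54)+[.083]),"clip2",C("scene",bw(-10,0)+[.083]))
print("tip now top",w2p("top",bw(-72,54)+[.073]))
```

```text
tip [493.2423268  102.38185214] seen 500,107 [0.49323894 0.30205537 0.074     ]
[408.0442194 179.219986 ] [ 89.53366949 210.15307375]
[376.78552194  96.23560631] [ 72.15704955 124.09260251]
[348.19941247  20.34630975] [56.29465634 45.53157973]
clip1 post top [296.87631976  92.31140523] clip2 [269.9766376   11.38638012]
tip now top [287.92493815 187.54698344]
```

Emit:
drive_tool --targets '[[[0, 0, 14], [0, 0, 0.004], 1], [[12, 0, 14], [0, 0, 0.004], 1], [[24, 0, 14], [0, 0, 0.004], 1], [[36, 0, 14], [0, 0, 0.004], 1], [[36, 0, 17], [0, 0, 0.004], 1], [[36, 0, 20], [0, 0, 0.004], 1], [[36, 0, 22], [0, 0, 0.004], 1], [[36, 0, 22], [0, 0, 0.004], 1]]'

```text
time: 4.65
tool_pos: [0.422, 0.2608, 0.0971]
orientation: [0.973, 0.23, -0.002, 0.0]
force: [0.9, -0.3, -2.7]
finger_gap: 0.0109
grip_force: 78.6
```

Run:
```python
from h import *
go(bw(-154,54)+[.0953],BY)
grab("scene","d2.png",(270,205,350,250),10)
C=lambda n,X:(w2p(n,X)-[270,205])*10
print(C("scene",bw(-36,54)+[.05]))
```

```text
shift [1.2, 0.2, 1.8] turn [-0.0001, 0.0031, -0.0018] dist 2.0 t 4.65 j [ 0.41  0.15  2.03 -0.    0.97  1.52] F [ 0.9 -0.3 -2.7] gap 0.0109
[274.90857043 170.60483039]
```

View pics/d2.png

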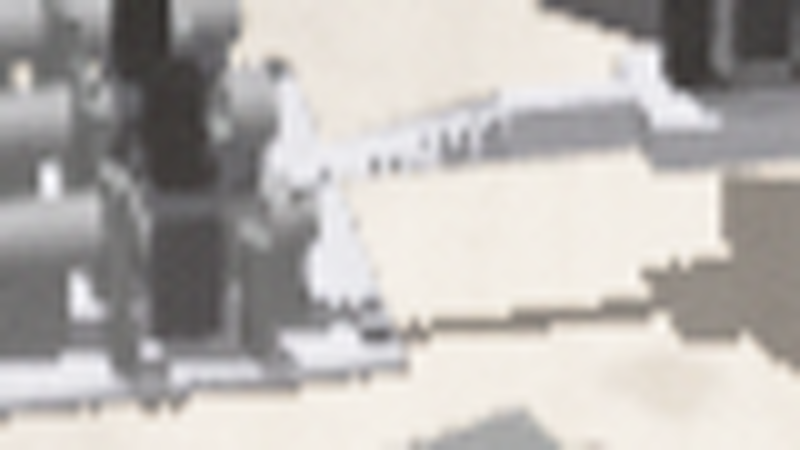

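Emit:
drive_tool --targets '[[[0, 0, 1], [0, 0, 0], 1], [[0, 0, 1], [0, 0, 0], 1], [[0, 0, 2], [0, 0, 0], 1], [[0, 0, 2], [0, 0, 0], 1], [[0, 0, 2], [0, 0, 0], 1]]'

```text
time: 5.12
tool_pos: [0.4235, 0.2615, 0.0964]
orientation: [0.973, 0.229, 0.0, 0.0]
force: [-0.2, -0.6, -2.0]
finger_gap: 0.0112
grip_force: 78.6
```

Emit:
drive_tool --targets '[[[0, 0, 1], [0, 0, 0], 1], [[0, 0, 1], [0, 0, 0], 1], [[0, 0, 1], [0, 0, 0], 1], [[0, 0, 1], [0, 0, 0], 1]]'

```text
time: 5.45
tool_pos: [0.4237, 0.2616, 0.0954]
orientation: [0.973, 0.229, 0.0, -0.0]
force: [0.8, 0.1, -0.9]
finger_gap: 0.0106
grip_force: 78.6
```

Emit:
drive_tool --targets '[[[0, 0, 1], [0, 0, 0], 1], [[0, 0, 1], [0, 0, 0], 1], [[0, 0, 1], [0, 0, 0], 1], [[0, 0, 1], [0, 0, 0], 1]]'

```text
time: 5.78
tool_pos: [0.424, 0.2617, 0.0947]
orientation: [0.973, 0.229, 0.001, -0.0]
force: [-1.2, 0.1, 2.4]
finger_gap: 0.0106
grip_force: 79.1
```

Emit:
drive_tool --targets '[[[4, 0, 0], [0, 0, 0], 1], [[8, 0, 0], [0, 0, 0], 1], [[12, 0, 0], [0, 0, 0], 1], [[16, 0, 0], [0, 0, 0], 1], [[20, 0, 0], [0, 0, 0], 1], [[24, 0, 0], [0, 0, 0], 1], [[28, 0, 0], [0, 0, 0], 1], [[30, 0, 0], [0, 0, 0], 1]]' --force 110

```text
time: 6.45
tool_pos: [0.45, 0.2748, 0.0948]
orientation: [0.973, 0.229, -0.002, 0.0]
force: [-7.6, -3.5, 9.6]
finger_gap: 0.0102
grip_force: 110.7
```

Run:
```python
from h import *
go(bw(-68,54)+[.0953],BY)
grab("scene","d3.png",(270,205,350,250),10)
```

```text
shift [55.9, 0.0, -0.7] turn [-0.0001, 0.0033, -0.002] dist 56.0 t 6.45 j [ 0.42  0.21  1.95 -0.    0.98  1.52] F [-7.6 -3.5  9.6] gap 0.0102
```

View pics/d3.png

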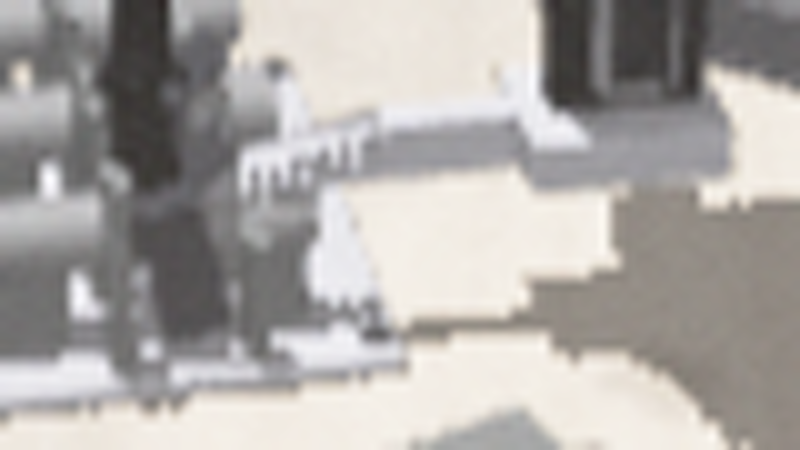

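Emit:
drive_tool --targets '[[[4, 0, 0], [0, 0, 0], 1], [[8, 0, 0], [0, 0, 0], 1], [[12, 0, 0], [0, 0, 0], 1], [[16, 0, 0], [0, 0, 0], 1], [[20, 0, 0], [0, 0, 0], 1], [[24, 0, 0], [0, 0, 0], 1], [[28, 0, 0], [0, 0, 0], 1], [[32, 0, 0], [0, 0, 0], 1]]'

```text
time: 7.17
tool_pos: [0.4789, 0.2892, 0.0952]
orientation: [0.973, 0.229, -0.001, 0.0]
force: [-5.4, -2.9, 9.8]
finger_gap: 0.0105
grip_force: 110.8
```

Emit:
drive_tool --targets '[[[4, 0, 0], [0, 0, 0], 1], [[8, 0, 0], [0, 0, 0], 1], [[12, 0, 0], [0, 0, 0], 1], [[16, 0, 0], [0, 0, 0], 1], [[20, 0, 0], [0, 0, 0], 1], [[24, 0, 0], [0, 0, 0], 1], [[27, 0, 0], [0, 0, 0], 1], [[27, 0, 0], [0, 0, 0], 1]]'

```text
time: 7.83
tool_pos: [0.5043, 0.3018, 0.0953]
orientation: [0.973, 0.229, 0.0, -0.0]
force: [-1.6, -1.0, 7.2]
finger_gap: 0.0104
grip_force: 110.2
```

Run:
```python
from h import *
go(bw(-68,54)+[.0953],BY)
grab("scene","d4.png",(260,195,340,250),10)
```

```text
shift [-4.7, -0.1, -0.0] turn [0.0, -0.0007, -0.0022] dist 5.0 t 7.8333 j [0.42 0.32 1.81 0.   1.01 1.53] F [-1.6 -1.   7.2] gap 0.0104
```

View pics/d4.png

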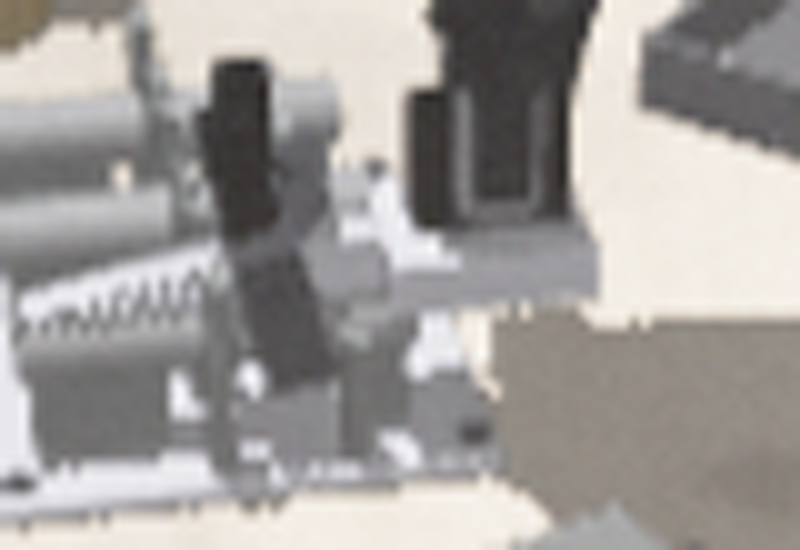

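Emit:
drive_tool --targets '[[[-8, 0, 0], [0, 0, 0], 1], [[-16, 0, 0], [0, 0, 0], 1], [[-24, 0, 0], [0, 0, 0], 1], [[-32, 0, 0], [0, 0, 0], 1], [[-40, 0, 0], [0, 0, 0], 1], [[-48, 0, 0], [0, 0, 0], 1], [[-56, 0, 0], [0, 0, 0], 1], [[-64, 0, 0], [0, 0, 0], 1]]'

```text
time: 8.55
tool_pos: [0.4455, 0.2725, 0.0946]
orientation: [0.973, 0.229, 0.001, -0.0]
force: [1.5, 0.1, 4.5]
finger_gap: 0.0101
grip_force: 109.7
```

Emit:
drive_tool --targets '[[[-8, 0, 0], [0, 0, 0], 1], [[-16, 0, 0], [0, 0, 0], 1], [[-24, 0, 0], [0, 0, 0], 1], [[-32, 0, 0], [0, 0, 0], 1], [[-45, 0, 0], [0, 0, 0], 1], [[-60, 0, 0], [0, 0, 0], 1], [[-60, 0, -10], [0, 0, 0], 1], [[-60, 0, -10], [0, 0, 0], 1]]'

```text
time: 9.22
tool_pos: [0.3899, 0.245, 0.1036]
orientation: [0.973, 0.229, -0.002, 0.0]
force: [1.2, 0.8, -2.1]
finger_gap: 0.0099
grip_force: 109.0
```

Run:
```python
from h import *
go(bw(-190,0)+[.105],BY)
grab("scene","d5.png",(250,190,330,250),10)
C=lambda n,X:((w2p(n,X)-[250,190])*10).round()
print("perched post top",C("scene",bw(-10,54)+[.103]),C("scene",bw(-10,54)+[.083]))
s=arm.state();p=s["tool_pos"];R=Ro.from_quat(s["orientation"]).as_matrix()
print("tip",C("scene",p+R@[.118,0,.0473]))
```

```text
shift [1.1, 54.4, -1.4] turn [-0.0002, 0.0044, -0.0021] dist 54.0 t 9.2167 j [ 0.41  0.07  2.1  -0.    0.98  1.52] F [ 1.2  0.8 -2.1] gap 0.0099
perched post top [370. 144.] [371. 215.]
tip [612. 284.]
```

View pics/d5.png

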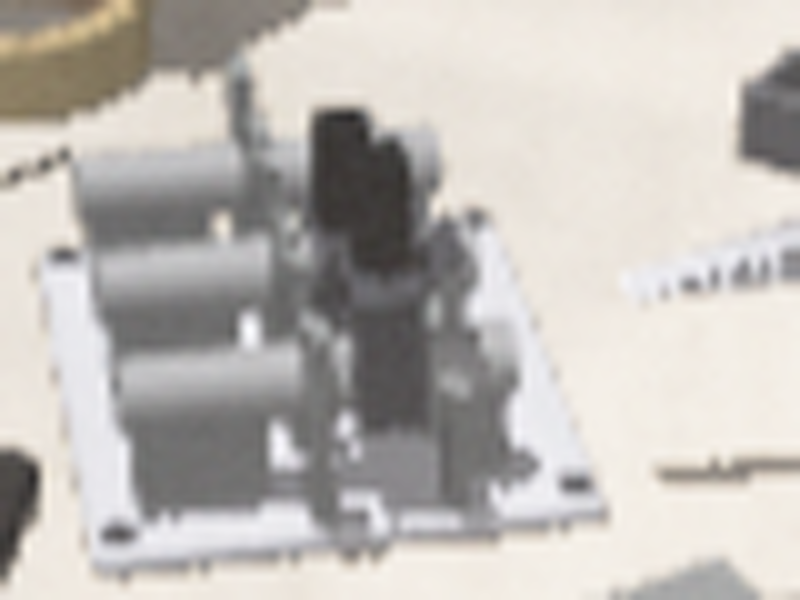

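Emit:
drive_tool --targets '[[[0, 20, 0], [0, 0, 0], 1], [[1, 40, 0], [0, 0, 0], 1], [[1, 54.4, 0], [0, 0, -0.002], 1], [[1, 54.4, 0], [0, 0, -0.002], 1], [[13, 54.4, 2], [0, 0, -0.002], 1], [[25, 54.4, 4], [0, 0, -0.002], 1], [[37, 54.4, 6], [0, 0, -0.002], 1], [[37, 54.4, 6], [0, 0, -0.002], 1]]'

```text
time: 9.93
tool_pos: [0.4518, 0.215, 0.0985]
orientation: [0.973, 0.23, 0.001, -0.0]
force: [-0.2, 0.5, -1.5]
finger_gap: 0.0099
grip_force: 108.8
```

Emit:
drive_tool --targets '[[[0, 0, 1], [0, 0, 0], 1], [[0, 0, 2], [0, 0, 0], 1], [[0, 0, 3], [0, 0, 0], 1], [[0, 0, 3], [0, 0, 0], 1], [[0, 0, 3], [0, 0, 0], 1]]'

```text
time: 10.35
tool_pos: [0.4493, 0.2138, 0.0954]
orientation: [0.973, 0.23, 0.0, -0.0]
force: [-0.2, 0.4, -1.2]
finger_gap: 0.0106
grip_force: 109.1
```

Run:
```python
from h import *
go(bw(-154,0)+[.095],BY)
grab("scene","d6.png",(260,190,340,235),10)
```

```text
shift [-2.1, -0.1, 0.4] turn [-0.0001, -0.0001, -0.0001] dist 2.0 t 10.35 j [0.3  0.15 2.02 0.   0.96 1.41] F [-0.2  0.4 -1.2] gap 0.0106
```

View pics/d6.png

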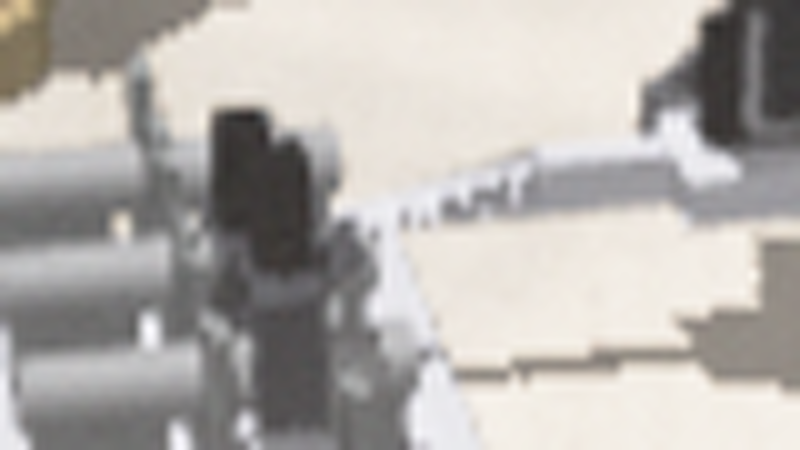

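Emit:
drive_tool --targets '[[[0, 0, 1], [0, 0, 0], 1], [[0, 0, 1], [0, 0, 0], 1], [[0, 0, 1.5], [0, 0, 0], 1], [[0, 0, 1.5], [0, 0, 0], 1], [[0, 0, 1.5], [0, 0, 0], 1]]'

```text
time: 10.82
tool_pos: [0.4502, 0.2139, 0.0944]
orientation: [0.973, 0.23, 0.001, -0.0]
force: [-1.9, -0.7, 3.0]
finger_gap: 0.0102
grip_force: 109.5
```

Emit:
drive_tool --targets '[[[4, 0, 0], [0, 0, 0], 1], [[8, 0, 0], [0, 0, 0], 1], [[12, 0, 0], [0, 0, 0], 1], [[16, 0, 0], [0, 0, 0], 1], [[20, 0, 0], [0, 0, 0], 1], [[24, 0, 0], [0, 0, 0], 1], [[28, 0, 0], [0, 0, 0], 1], [[30, 0, 0], [0, 0, 0], 1]]'

```text
time: 11.48
tool_pos: [0.4758, 0.2269, 0.0946]
orientation: [0.973, 0.23, -0.002, 0.0]
force: [-8.3, -4.4, 12.9]
finger_gap: 0.0103
grip_force: 111.0
```

Same force signature as on rod 1, so I keep pushing.

Emit:
drive_tool --targets '[[[4, 0, 0], [0, 0, 0], 1], [[8, 0, 0], [0, 0, 0], 1], [[12, 0, 0], [0, 0, 0], 1], [[16, 0, 0], [0, 0, 0], 1], [[20, 0, 0], [0, 0, 0], 1], [[24, 0, 0], [0, 0, 0], 1], [[28, 0, 0], [0, 0, 0], 1], [[32, 0, 0], [0, 0, 0], 1]]'

```text
time: 12.15
tool_pos: [0.5048, 0.2413, 0.0951]
orientation: [0.973, 0.23, -0.001, 0.0]
force: [-4.9, -3.2, 11.5]
finger_gap: 0.0104
grip_force: 111.2
```

Emit:
drive_tool --targets '[[[4, 0, 0], [0, 0, 0], 1], [[8, 0, 0], [0, 0, 0], 1], [[12, 0, 0], [0, 0, 0], 1], [[16, 0, 0], [0, 0, 0], 1], [[20, 0, 0], [0, 0, 0], 1], [[24, 0, 0], [0, 0, 0], 1], [[27, 0, 0], [0, 0, 0], 1], [[27, 0, 0], [0, 0, 0], 1]]'

```text
time: 12.82
tool_pos: [0.5302, 0.254, 0.0952]
orientation: [0.973, 0.23, 0.0, 0.0]
force: [-2.2, -1.4, 9.1]
finger_gap: 0.0102
grip_force: 110.4
```

Run:
```python
from h import *
go(bw(-63,0)+[.095],BY)
```

```text
shift [-1.5, -0.5, 0.2] turn [0.0003, -0.0006, -0.0001] dist 2.0 t 12.8167 j [ 0.33  0.33  1.81 -0.    1.01  1.43] F [-2.2 -1.4  9.1] gap 0.0102
```

Emit:
drive_tool --targets '[[[-8, 0, 0], [0, 0, 0], 1], [[-16, 0, 0], [0, 0, 0], 1], [[-24, 0, 0], [0, 0, 0], 1], [[-32, 0, 0], [0, 0, 0], 1], [[-40, 0, 0], [0, 0, 0], 1], [[-48, 0, 0], [0, 0, 0], 1], [[-56, 0, 0], [0, 0, 0], 1], [[-64, 0, 0], [0, 0, 0], 1]]'

```text
time: 13.48
tool_pos: [0.4721, 0.2249, 0.0943]
orientation: [0.973, 0.23, 0.001, -0.0]
force: [1.4, 0.8, 5.0]
finger_gap: 0.0102
grip_force: 110.0
```

Emit:
drive_tool --targets '[[[-8, 0, 0], [0, 0, 0], 1], [[-16, 0, 0], [0, 0, 0], 1], [[-24, 0, 0], [0, 0, 0], 1], [[-32, 0, 0], [0, 0, 0], 1], [[-45, 0, 0], [0, 0, 0], 1], [[-60, 0, 0], [0, 0, 0], 1], [[-70, 0, -10], [0, 0, 0], 1], [[-70, 0, -20], [0, 0, 0], 1]]'

```text
time: 14.15
tool_pos: [0.4016, 0.191, 0.1096]
orientation: [0.973, 0.23, -0.008, 0.001]
force: [-0.4, 0.1, -1.8]
finger_gap: 0.0105
grip_force: 109.0
```

Run:
```python
from h import *
go([.398,.218,.11],1.558)
grab("scene","d7.png",(250,185,330,245),10)
```

```text
shift [8.9, -25.8, -0.5] turn [-0.0109, 0.013, -1.0931] dist 27.0 t 14.15 j [ 0.29  0.03  2.13 -0.    1.    1.39] F [-0.4  0.1 -1.8] gap 0.0105
```

View pics/d7.png

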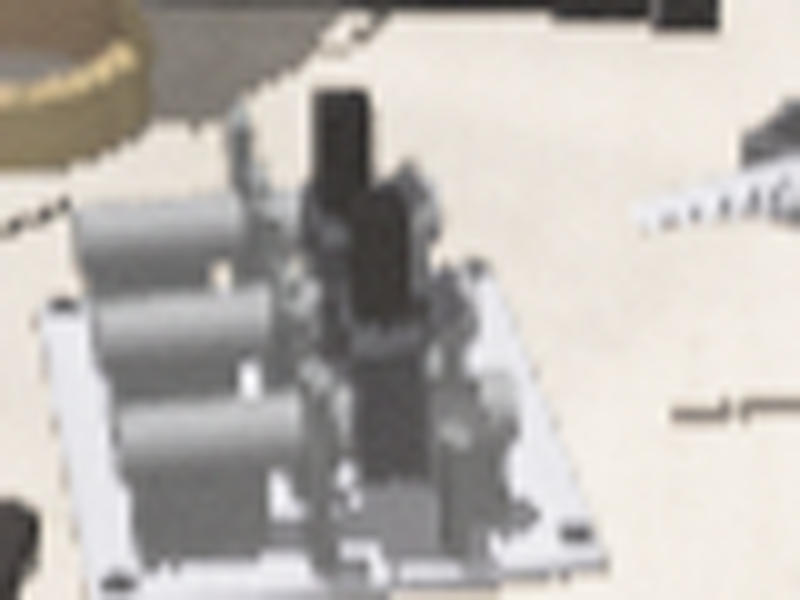

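Emit:
drive_tool --targets '[[[0, -10, 0], [0, 0, -0.12], 1], [[5, -20, 0], [0, 0, -0.24], 1], [[9, -26, 0], [0, 0, -0.36], 1], [[9, -26, 0], [0, 0, -0.48], 1], [[9, -26, 0], [0, 0, -0.6], 1], [[9, -26, 0], [0, 0, -0.72], 1], [[9, -26, 0], [0, 0, -0.84], 1], [[9, -26, 0], [0, 0, -0.96], 1]]'

```text
time: 14.87
tool_pos: [0.405, 0.2206, 0.113]
orientation: [0.755, 0.656, -0.001, -0.0]
force: [0.8, 0.3, -1.0]
finger_gap: 0.0105
grip_force: 108.9
```

Emit:
drive_tool --targets '[[[0, 0, 15], [0, 0, -0.11], 1], [[0, 0, 30], [0, 0, -0.11], 1], [[0, 0, 45], [0, 0, -0.11], 1], [[0, 0, 56], [0, 0, -0.11], 1], [[0, 0, 60], [0, 0, -0.11], 1], [[0, 0, 60], [0, 0, -0.11], 1], [[0, 0, 60], [0, 0, -0.11], 1]]'

```text
time: 15.45
tool_pos: [0.4058, 0.2209, 0.0537]
orientation: [0.72, 0.694, -0.0, -0.0]
force: [0.3, -0.1, -2.5]
finger_gap: 0.0105
grip_force: 108.9
```

Emit:
drive_tool --targets '[[[0, 0, 3], [0, 0, 0], 1], [[0, 0, 5.5], [0, 0, 0], 1], [[0, 0, 7], [0, 0, 0], 1], [[0, 0, 7], [0, 0, 0], 1]]'

```text
time: 15.78
tool_pos: [0.4064, 0.2211, 0.0474]
orientation: [0.72, 0.694, 0.001, 0.0]
force: [-0.7, -0.3, 0.9]
finger_gap: 0.0102
grip_force: 109.4
```

Emit:
drive_tool --targets '[[[0, 0, 0], [0, 0, 0], 0], [[0, 0, 0], [0, 0, 0], -1], [[0, 0, 0], [0, 0, 0], -1], [[0, 0, 0], [0, 0, 0], -1], [[0, 0, -10], [0, 0, 0], -1], [[0, 0, -45], [0, 0, 0], -1], [[0, 0, -85], [0, 0, 0], -1], [[0, 0, -120], [0, 0, 0], -1]]'

```text
time: 16.45
tool_pos: [0.4055, 0.2208, 0.1688]
orientation: [0.72, 0.694, -0.0, -0.0]
force: [1.8, 1.0, 0.1]
finger_gap: 0.0852
grip_force: 0.0
```

Run:
```python
from h import *
go(bw(-13,54)+[.18],BY+np.pi/2)
for y in(54,0): print((w2p("scene",bw(-13,y)+[.103])-[250,185])*10)
print(bw(-13,54),bw(-13,0))
```

```text
shift [108.8, 139.9, -11.2] turn [-0.0003, 0.0, -0.5009] dist 178.0 t 16.45 j [ 0.35 -0.04  2.06  0.    1.12  0.38] F [1.8 1.  0.1] gap 0.0852
[382.3977972  192.77190521]
[347.9631784   94.09181293]
[np.float64(0.5491654883690483), np.float64(0.32443686812396966)] [np.float64(0.5733803196471126), np.float64(0.2761705035812067)]
```

Emit:
drive_tool --targets '[[[30, 38, -11], [0, 0, -0.12], -1], [[55, 70, -11], [0, 0, -0.24], -1], [[80, 105, -11], [0, 0, -0.36], -1], [[108, 140, -11], [0, 0, -0.48], -1], [[108.8, 139.9, -11], [0, 0, -0.5], -1], [[108.8, 139.9, -11], [0, 0, -0.5], -1], [[108.8, 139.9, -11], [0, 0, -0.5], -1]]'

```text
time: 17.03
tool_pos: [0.5494, 0.3246, 0.1779]
orientation: [0.526, 0.851, -0.0, -0.0]
force: [-0.0, 0.4, -0.2]
finger_gap: 0.0851
grip_force: 0.0
```

Run:
```python
from h import *
go(bw(-13,54)+[.098],BY+np.pi/2)
```

```text
shift [-0.1, -0.2, 79.9] turn [-0.0011, 0.0001, -0.0013] dist 80.0 t 17.0333 j [ 0.42  0.32  1.64 -0.    1.18 -0.04] F [-0.   0.4 -0.2] gap 0.0851
```

Emit:
drive_tool --targets '[[[0, 0, 30], [0, 0, 0], -1], [[0, 0, 55], [0, 0, 0], -1], [[0, 0, 77], [0, 0, 0], -1], [[0, 0, 77], [0, 0, 0], -0.3], [[0, 0, 77], [0, 0, 0], 0.3], [[0, 0, 77], [0, 0, 0], 1], [[0, 0, 77], [0, 0, 0], 1], [[0, 0, 77], [0, 0, 0], 1]]' --force 60

```text
time: 17.7
tool_pos: [0.5508, 0.3251, 0.1033]
orientation: [0.526, 0.851, 0.002, 0.001]
force: [-0.3, -1.0, -1.5]
finger_gap: 0.0256
grip_force: 0.0
```

Emit:
drive_tool --targets '[[[0, 0, 0], [0, 0, 0], 1], [[0, 0, 0], [0, 0, 0], 1], [[0, 0, 0], [0, 0, 0], 1], [[0, 0, 0], [0, 0, 0], 1]]'

```text
time: 18.03
tool_pos: [0.5506, 0.3251, 0.1023]
orientation: [0.526, 0.851, 0.001, 0.001]
force: [0.5, 0.5, 4.4]
finger_gap: 0.0128
grip_force: 60.2
```

Emit:
drive_tool --targets '[[[0, 0, -10], [0, 0, 0], 1], [[0, 0, -25], [0, 0, 0], 1], [[0, 0, -45], [0, 0, 0], 1], [[0, 0, -70], [0, 0, 0], 1], [[0, 0, -100], [0, 0, 0], 1], [[0, 0, -110], [0, 0, 0], 1], [[0, 0, -110], [0, 0, 0], 1]]'

```text
time: 18.62
tool_pos: [0.5516, 0.3255, 0.2149]
orientation: [0.526, 0.851, 0.003, 0.002]
force: [1.1, -0.4, -0.5]
finger_gap: 0.0122
grip_force: 59.7
```

Run:
```python
from h import *
go([.4254,.0496,.20],1.2256)
```

```text
shift [-190.3, -236.4, 13.2] turn [0.0071, -0.0027, 0.8092] dist 304.0 t 18.6167 j [ 0.42  0.28  1.62  0.    1.24 -0.04] F [ 1.1 -0.4 -0.5] gap 0.0122
```

Emit:
drive_tool --targets '[[[-24, -30, 0], [0, 0, 0.1], 1], [[-48, -60, 0], [0, 0, 0.2], 1], [[-72, -90, 0], [0, 0, 0.3], 1], [[-96, -120, 0], [0, 0, 0.4], 1], [[-120, -150, 0], [0, 0, 0.5], 1], [[-145, -180, 0], [0, 0, 0.6], 1], [[-170, -210, 0], [0, 0, 0.7], 1], [[-190, -236, 0], [0, 0, 0.8], 1]]'

```text
time: 19.28
tool_pos: [0.4206, 0.0473, 0.2082]
orientation: [0.817, 0.577, -0.002, -0.001]
force: [0.2, -0.1, -0.6]
finger_gap: 0.0126
grip_force: 59.6
```

Run:
```python
from h import *
go([.4254,.0496,.076],1.2256)
f=grab("scene");cv2.imwrite("pics/e1.png",f["frame"][:,:,::-1])
```

```text
shift [4.0, 4.3, 132.2] turn [-0.0041, 0.002, 0.0042] dist 132.0 t 19.2833 j [-0.05 -0.18  2.11 -0.    1.22  0.29] F [ 0.2 -0.1 -0.6] gap 0.0126
```

Emit:
drive_tool --targets '[[[4, 4.3, 30], [0, 0, 0], 1], [[4, 4.3, 60], [0, 0, 0], 1], [[4, 4.3, 90], [0, 0, 0], 1], [[4, 4.3, 115], [0, 0, 0], 1], [[4, 4.3, 127], [0, 0, 0], 1], [[4, 4.3, 130], [0, 0, 0], 1], [[4, 4.3, 130], [0, 0, 0], 1]]'

```text
time: 19.92
tool_pos: [0.4263, 0.0515, 0.0783]
orientation: [0.815, 0.579, -0.002, -0.002]
force: [0.2, 0.4, -0.5]
finger_gap: 0.0127
grip_force: 59.6
```

Emit:
drive_tool --targets '[[[0, 0, 2], [0, 0, 0], 1], [[0, 0, 4], [0, 0, 0], 1], [[0, 0, 4], [0, 0, 0], 1]]'

```text
time: 20.17
tool_pos: [0.4296, 0.0514, 0.0775]
orientation: [0.815, 0.579, 0.001, 0.001]
force: [-0.9, 0.3, -0.4]
finger_gap: 0.0127
grip_force: 59.6
```

Emit:
drive_tool --targets '[[[0, 0, 2], [0, 0, 0], 1], [[0, 0, 4], [0, 0, 0], 1], [[0, 0, 4], [0, 0, 0], 1], [[0, 0, 4], [0, 0, 0], 1]]'

```text
time: 20.5
tool_pos: [0.4306, 0.0514, 0.0754]
orientation: [0.815, 0.579, 0.001, 0.001]
force: [-3.7, 0.8, 12.4]
finger_gap: 0.0127
grip_force: 61.3
```

Touching the tray floor. Release and rise, then go to clip 2.

Emit:
drive_tool --targets '[[[0, 0, -2], [0, 0, 0], 1], [[0, 0, -2], [0, 0, 0], 0.6], [[0, 0, -2], [0, 0, 0], 0.2], [[0, 0, -2], [0, 0, 0], 0], [[0, 0, -2], [0, 0, 0], 0], [[0, 0, -30], [0, 0, 0], 0], [[0, 0, -70], [0, 0, 0], 0], [[0, 0, -110], [0, 0, 0], -1]]'

```text
time: 21.17
tool_pos: [0.427, 0.0514, 0.1822]
orientation: [0.815, 0.579, -0.002, -0.002]
force: [0.6, -0.0, 0.7]
finger_gap: 0.0539
grip_force: 0.0
```

Run:
```python
from h import *
go(bw(-13,0)+[.19],BY+np.pi/2)
f=grab("scene");cv2.imwrite("pics/e2.png",f["frame"][:,:,::-1])
# dark post near tray: 
g=f["frame"].astype(int).max(2)[170:222,315:380]
ys,xs=np.where(g<45);print(len(xs),xs.min()+315 if len(xs) else None,xs.max()+315,ys.min()+170,ys.max()+170,xs.mean()+315,ys.mean()+170)
print(w2p("scene",[.43,.0514,.074]),w2p("scene",[.43,.0514,.039]))
```

```text
shift [260.4, 64.0, -8.5] turn [-0.0052, -0.0005, -0.8011] dist 268.0 t 21.1667 j [-0.04 -0.13  2.12 -0.    1.16  0.29] F [ 0.6 -0.   0.7] gap 0.0539Traceback (most recent call last):
  File "<stdin>", line 6, in <module>
    return umr_maximum(a, axis, None, out, keepdims, initial, where)
ValueError: zero-size array to reduction operation maximum which has no identity
```

Emit:
drive_tool --targets '[[[33, 8, -8], [0, 0, -0.1], -1], [[66, 16, -8], [0, 0, -0.2], -1], [[99, 24, -8], [0, 0, -0.3], -1], [[132, 32, -8], [0, 0, -0.4], -1], [[165, 40, -8], [0, 0, -0.5], -1], [[198, 48, -8], [0, 0, -0.6], -1], [[230, 56, -8], [0, 0, -0.7], -1], [[260, 64, -8], [0, 0, -0.8], -1]]'

```text
time: 21.88
tool_pos: [0.5756, 0.2775, 0.1898]
orientation: [0.523, 0.852, -0.0, -0.0]
force: [0.4, -0.1, -0.5]
finger_gap: 0.0853
grip_force: 0.0
```

Run:
```python
from h import *
go(bw(-13,0)+[.102],BY+np.pi/2)
grab("scene")
g=cv2.imread("pics/e2.png").max(2); a=cv2.imread("pics/a.png").max(2)
print(w2p("scene",[.43,.0514,.074]),w2p("scene",[.43,.0514,.039]))
print(g[178:214,326:374:2]//10)
```

```text
shift [-0.2, -2.5, 87.8] turn [-0.0006, -0.0001, 0.0045] dist 88.0 t 21.8833 j [ 0.34  0.31  1.63  0.    1.2  -0.13] F [ 0.4 -0.1 -0.5] gap 0.0853
[353.30615594 176.61160392] [352.53391122 187.09406193]
[[23 24 23 24 24 24 23 23 24 23 24 24 24  6  6  7 23 21 17 17 17 17 17 17]
 [23 24 23 24 24 24 24 24 24 24 24 24 24  6  5  8 24 22 17 17 17 17 17 17]
 [23 23 23 23 24 23 24 23 23 24 24 24 23  6  5  9 24 23 17 17 17 17 17 17]
 [23 24 23 24 24 23 24 23 24 24 24 24 24  6  6  8 24 23 17 17 17 17 17 17]
 [24 23 23 24 24 24 24 24 24 24 24 24 22  6  6 11 24 23 17 17 17 17 17 17]
 [24 23 24 24 24 23 24 24 24 22 21 23 20  6  6 13 24 23 17 17 17 17 17 17]
 [24 23 23 24 24 23 24 24 23 17 15 18 18  6  6 10 22 21 18 17 17 17 17 17]
 [23 24 23 23 24 23 23 24 19 11 10 11 13  5  6  6 15 15 16 17 17 17 17 17]
 [24 24 23 24 24 23 24 22 13  8 10 10  9  7  6  7  7 20 14 17 17 17 17 17]
 [24 23 24 24 24 24 22 17  9  9  9  9 10  9  8  7  8 20 16 17 17 17 17 17]
 [23 24 24 24 24 24 17 10  8  9  9  9  9 10  9  8  8 11 14 14 17 17 17 17]
 [24 24 24 24 24 22 12  8  9  9 11  8  7  9  8  7  9  9  9  9 14 14 17 1
[... 1103 characters left out ...]
10  9  9  9  8 17 17 17]
 [ 9  9  9  7  7 10 10 10 10 11 12 14 14 14 14 13  9  9  9 10 11 16 17 17]
 [16  9  8  7  7  9 10 10 10 10 10 13 13 15 14 10  9  9  9 13 13 17 17 17]
 [23 20  7  7  6 10 10 10 10 10 10 10 11 13 12  9  9  9 12 20 15 14 17 17]
 [24 21  7  7  6  9 10 10 10 10 10 10 10 10  9  9  9 10 14 24 20 14 17 17]
 [24 11  7  6  6 10 10 11 10 10 10 10 10 10  9  9  9 13 20 24 23 17 17 18]
 [23  7  7  7  7 19 17 11 11 10 10 10 10 10  9  9  9 20 24 24 23 17 17 17]
 [20  7  6  6  6 23 23 20 13 10 11 10 10 10  9  9 13 23 24 24 23 15 17 17]
 [20  6  6  7  6 23 24 24 21 17 12 10 10 10  9 11 20 24 24 24 23 11 17 17]
 [21  7  6  6  7 23 24 24 24 23 20 17 10 11  9 19 24 24 24 24 23 12 17 17]]
```

Emit:
drive_tool --targets '[[[0, -2.5, 30], [0, 0, 0.004], -1], [[0, -2.5, 60], [0, 0, 0.004], -1], [[0, -2.5, 86], [0, 0, 0.004], -1], [[0, -2.5, 86], [0, 0, 0.004], -0.3], [[0, -2.5, 86], [0, 0, 0.004], 0.3], [[0, -2.5, 86], [0, 0, 0.004], 1], [[0, -2.5, 86], [0, 0, 0.004], 1], [[0, -2.5, 86], [0, 0, 0.004], 1]]' --force 60

```text
time: 22.6
tool_pos: [0.5746, 0.2751, 0.1075]
orientation: [0.527, 0.85, 0.002, 0.001]
force: [-0.3, -0.6, 0.1]
finger_gap: 0.0255
grip_force: 0.0
```

Emit:
drive_tool --targets '[[[0, 0, 0], [0, 0, 0], 1], [[0, 0, 0], [0, 0, 0], 1], [[0, 0, 0], [0, 0, 0], 1], [[0, 0, 0], [0, 0, 0], 1]]'

```text
time: 22.93
tool_pos: [0.5742, 0.2751, 0.1068]
orientation: [0.527, 0.85, 0.001, 0.001]
force: [0.4, 0.0, 4.9]
finger_gap: 0.0127
grip_force: 60.3
```

Emit:
drive_tool --targets '[[[0, 0, -10], [0, 0, 0], 1], [[0, 0, -25], [0, 0, 0], 1], [[0, 0, -45], [0, 0, 0], 1], [[0, 0, -70], [0, 0, 0], 1], [[0, 0, -100], [0, 0, 0], 1], [[0, 0, -110], [0, 0, 0], 1], [[0, 0, -110], [0, 0, 0], 1]]'

```text
time: 23.52
tool_pos: [0.5749, 0.2754, 0.219]
orientation: [0.527, 0.85, 0.003, 0.002]
force: [-0.4, 0.6, -0.4]
finger_gap: 0.0124
grip_force: 59.7
```

Run:
```python
from h import *
go([.4458,.108,.20],1.2256)
```

```text
shift [-92.7, -190.2, 17.7] turn [0.0074, -0.0021, 0.8052] dist 212.0 t 23.5167 j [ 0.34  0.27  1.62  0.    1.24 -0.12] F [-0.4  0.6 -0.4] gap 0.0124
```

Emit:
drive_tool --targets '[[[-12, -24, 0], [0, 0, 0.1], 1], [[-24, -48, 0], [0, 0, 0.2], 1], [[-36, -72, 0], [0, 0, 0.3], 1], [[-48, -96, 0], [0, 0, 0.4], 1], [[-60, -120, 0], [0, 0, 0.5], 1], [[-72, -144, 0], [0, 0, 0.6], 1], [[-84, -168, 0], [0, 0, 0.7], 1], [[-93, -190, 0], [0, 0, 0.8], 1]]'

```text
time: 24.18
tool_pos: [0.4412, 0.1056, 0.2122]
orientation: [0.818, 0.575, -0.002, -0.001]
force: [0.2, 0.0, -0.9]
finger_gap: 0.0129
grip_force: 59.6
```

Run:
```python
from h import *
go([.4458,.108,.086],1.2256)
```

```text
shift [4.1, 4.0, 126.2] turn [-0.0041, 0.0023, 0.0001] dist 126.0 t 24.1833 j [ 0.08 -0.11  2.04 -0.    1.21  0.43] F [ 0.2  0.  -0.9] gap 0.0129
```

Emit:
drive_tool --targets '[[[2, 2, 30], [0, 0, 0], 1], [[2, 2, 60], [0, 0, 0], 1], [[2, 2, 90], [0, 0, 0], 1], [[2, 2, 112], [0, 0, 0], 1], [[2, 2, 122], [0, 0, 0], 1], [[2, 2, 126], [0, 0, 0], 1], [[2, 2, 126], [0, 0, 0], 1], [[2, 2, 126], [0, 0, 0], 1]]'

```text
time: 24.85
tool_pos: [0.447, 0.1083, 0.0893]
orientation: [0.817, 0.577, 0.0, 0.0]
force: [0.4, -1.1, -0.1]
finger_gap: 0.0123
grip_force: 59.6
```

Emit:
drive_tool --targets '[[[0, 0, 2], [0, 0, 0], 1], [[0, 0, 4], [0, 0, 0], 1], [[0, 0, 4], [0, 0, 0], 1], [[0, 0, 4], [0, 0, 0], 1]]'

```text
time: 25.18
tool_pos: [0.4468, 0.1083, 0.0854]
orientation: [0.817, 0.577, 0.001, 0.0]
force: [0.3, -0.4, -1.4]
finger_gap: 0.0129
grip_force: 59.6
```

Emit:
drive_tool --targets '[[[0, 0, 2], [0, 0, 0], 1], [[0, 0, 3.5], [0, 0, 0], 1], [[0, 0, 3.5], [0, 0, 0], 1], [[0, 0, 3.5], [0, 0, 0], 1]]'

```text
time: 25.52
tool_pos: [0.4462, 0.1082, 0.0811]
orientation: [0.817, 0.577, -0.0, -0.0]
force: [-0.3, 0.5, -0.2]
finger_gap: 0.0126
grip_force: 59.6
```

Emit:
drive_tool --targets '[[[0, 0, 0], [0, 0, 0], 0.6], [[0, 0, 0], [0, 0, 0], 0.2], [[0, 0, 0], [0, 0, 0], 0], [[0, 0, 0], [0, 0, 0], 0], [[0, 0, -20], [0, 0, 0], 0], [[0, 0, -55], [0, 0, 0], 0], [[0, 0, -95], [0, 0, 0], -1], [[0, 0, -135], [0, 0, 0], -1]]'

```text
time: 26.18
tool_pos: [0.4454, 0.1081, 0.217]
orientation: [0.817, 0.577, -0.001, -0.001]
force: [0.7, 0.3, -0.1]
finger_gap: 0.0652
grip_force: 0.0
```

Run:
```python
from h import *
go([.4,.25,.25],1.2)
f=grab("scene");g=grab("top")
a=cv2.resize(f["frame"][165:265,270:390,::-1],(400,333),interpolation=cv2.INTER_CUBIC)
b=cv2.resize(g["frame"][180:250,240:380,::-1],(800,400),interpolation=cv2.INTER_CUBIC)
a=cv2.resize(f["frame"][170:250,290,None,::-1] if 0 else f["frame"][168:258,290:380,::-1],None,fx=6,fy=6,interpolation=cv2.INTER_CUBIC)
b=g["frame"][180:240,250:350,::-1]
b=cv2.resize(b,None,fx=2.6,fy=2.6,interpolation=cv2.INTER_CUBIC)
c=np.zeros((540,800,3),np.uint8);c[:,:540]=a;c[:b.shape[0],540:800]=b[:,:260]
cv2.imwrite("pics/f1.png",c)
cv2.imwrite("pics/f1top.png",g["frame"][:,:,::-1]);cv2.imwrite("pics/f1scene.png",f["frame"][:,:,::-1])
```

```text
shift [118.6, -90.2, -32.9] turn [-0.0021, 0.001, 0.0308] dist 153.0 t 26.1833 j [ 0.08 -0.11  2.03 -0.    1.22  0.42] F [ 0.7  0.3 -0.1] gap 0.0652
```

Emit:
drive_tool --targets '[[[-35, 0, -20], [0, 0, 0], -1], [[-75, 0, -20], [0, 0, 0], -1], [[-115, 0, -20], [0, 0, 0], -1], [[-155, 0, -20], [0, 0, 0], -1], [[-195, 0, -20], [0, 0, 0], -1], [[-235, 0, -20], [0, 0, 0], -1], [[-260, 0, -20], [0, 0, 0], -1]]'

```text
time: 26.87
tool_pos: [0.3581, -0.1394, 0.2359]
orientation: [0.817, 0.577, -0.001, 0.0]
force: [1.7, 0.1, -0.6]
finger_gap: 0.0857
grip_force: 0.0
```

Run:
```python
from h import *
f=grab("scene");g=grab("top")
a=cv2.resize(f["frame"][170:260,300:380,::-1],None,fx=5,fy=5,interpolation=cv2.INTER_CUBIC)
b=cv2.resize(g["frame"][180:245,265:385,::-1],None,fx=6,fy=6,interpolation=cv2.INTER_CUBIC)
print(a.shape,b.shape)
# stack: top strip is the wedge area from top camera; find it without view limit
c=np.zeros((600,800,3),np.uint8)
a=cv2.resize(f["frame"][190:260,300:400,::-1],None,fx=4,fy=4,interpolation=cv2.INTER_CUBIC)
c[:280,:400]=a
d=cv2.resize(f["frame"][165:245,240:340,::-1],None,fx=4,fy=3.5,interpolation=cv2.INTER_CUBIC)
c[:280,400:]=d
b=cv2.resize(g["frame"][190:243,255:388,::-1],None,fx=6,fy=6,interpolation=cv2.INTER_CUBIC)
c[280:280+318,:798]=b
cv2.imwrite("pics/f2.png",c)
```

```text
(450, 400, 3) (390, 720, 3)
```

View pics/f2.png

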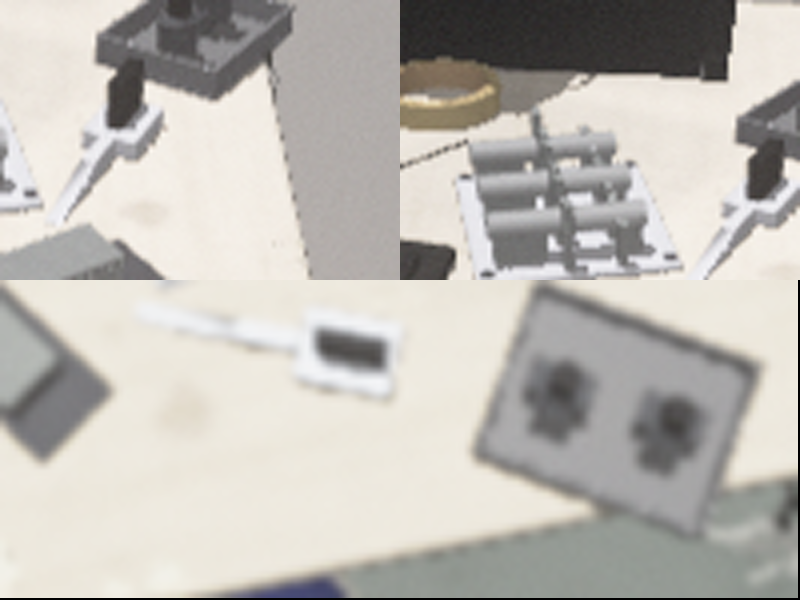

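Run:
```python
from h import *
L=[(137,312,(118,0,1)),(310,308,(28,-20,16)),(402,325,(-25,-20,16)),(390,402,(-25,20,16)),(296,380,(28,20,16))]
o=[("top",255+u/6-.4,190+(v-280)/6-.4,tuple(np.array(l)/1000)) for u,v,l in L]
o+=[("scene",300+53/4-.4,190+220/4-.4,(.118,0,0)),("scene",300+124/4-.4,190+72/4-.4+0,(0,0,.052))]
x,r=fit(o,[.45,.22,1.4]);print(x.round(4),r)
go([x[0],x[1],.16],x[2])
```

```text
[0.4623 0.2186 1.392 ] [[0.1, 0.1], [-0.1, -0.3], [0.8, 0.2], [0.3, -0.4], [-0.4, -0.1], [-0.2, 1.3], [0.5, -0.3]]
shift [372.5, -23.9, 75.5] turn [-0.0002, 0.0013, -0.1673] dist 381.0 t 26.9667 j [-0.55 -0.32  2.16 -0.    1.3  -0.21] F [-0.3  0.1  0.1] gap 0.0855
```

Emit:
drive_tool --targets '[[[40, -2.5, 0], [0, 0, 0], -1], [[80, -5, 0], [0, 0, 0], -1], [[120, -7.5, 0], [0, 0, 0], -1], [[160, -10, 0], [0, 0, 0], -1], [[200, -12, 0], [0, 0, -0.05], -1], [[240, -15, 0], [0, 0, -0.1], -1], [[280, -18, 0], [0, 0, -0.17], -1], [[320, -21, 0], [0, 0, -0.17], -1]]'

```text
time: 27.63
tool_pos: [0.446, 0.1749, 0.2357]
orientation: [0.763, 0.646, -0.0, -0.0]
force: [0.9, -0.5, 0.5]
finger_gap: 0.0854
grip_force: 0.0
```

Run:
```python
from h import *
go([.4623,.2186,.13],1.392)
```

```text
shift [45.7, 8.9, 105.7] turn [-0.0006, -0.0001, 0.0127] dist 116.0 t 27.6333 j [ 0.23 -0.08  1.97  0.    1.25  0.39] F [ 0.9 -0.5  0.5] gap 0.0854
```

Emit:
drive_tool --targets '[[[30, 6, 30], [0, 0, 0.01], -1], [[43, 8, 65], [0, 0, 0.01], -1], [[43, 8, 95], [0, 0, 0.01], -1], [[43, 8, 105], [0, 0, 0.01], -1], [[43, 8, 105], [0, 0, 0.01], -1], [[43, 8, 105], [0, 0, 0.01], -1]]'

```text
time: 28.13
tool_pos: [0.4612, 0.2129, 0.1311]
orientation: [0.768, 0.641, -0.001, -0.0]
force: [-0.5, 0.5, 0.8]
finger_gap: 0.0856
grip_force: 0.0
```

Run:
```python
from h import *
go([.4623,.2186,.0475],1.392)
```

```text
shift [5.9, 0.1, 83.6] turn [-0.0013, 0.0006, -0.001] dist 84.0 t 28.1333 j [0.29 0.12 1.98 0.   1.04 0.47] F [-0.5  0.5  0.8] gap 0.0856
```

Emit:
drive_tool --targets '[[[5.5, 0, 30], [0, 0, 0], -1], [[5.5, 0, 60], [0, 0, 0], -1], [[5.5, 0, 82], [0, 0, 0], -1], [[5.5, 0, 82], [0, 0, 0], 0], [[5.5, 0, 82], [0, 0, 0], 0.5], [[5.5, 0, 82], [0, 0, 0], 1], [[5.5, 0, 82], [0, 0, 0], 1], [[5.5, 0, 82], [0, 0, 0], 1]]' --force 100

```text
time: 28.8
tool_pos: [0.4648, 0.2187, 0.0518]
orientation: [0.768, 0.641, 0.002, 0.001]
force: [-0.3, -0.4, -1.0]
finger_gap: 0.0255
grip_force: 0.0
```

Emit:
drive_tool --targets '[[[0, 0, 0], [0, 0, 0], 1], [[0, 0, 0], [0, 0, 0], 1], [[0, 0, 0], [0, 0, 0], 1], [[0, 0, 0], [0, 0, 0], 1], [[0, 0, 0], [0, 0, 0], 1]]'

```text
time: 29.22
tool_pos: [0.4643, 0.2186, 0.0512]
orientation: [0.768, 0.641, 0.001, 0.001]
force: [-0.9, -0.6, 7.3]
finger_gap: 0.0105
grip_force: 99.7
```

Emit:
drive_tool --targets '[[[0, 0, -15], [0, 0, 0], 1], [[0, 0, -45], [0, 0, 0], 1], [[0, 0, -80], [0, 0, 0], 1], [[0, 0, -100], [0, 0, 0], 1], [[0, 0, -100], [0, 0, 0], 1], [[0, 0, -100], [0, 0, 0], 1]]'

```text
time: 29.72
tool_pos: [0.4635, 0.2184, 0.1504]
orientation: [0.768, 0.641, 0.001, 0.001]
force: [-1.3, -0.9, -2.8]
finger_gap: 0.0104
grip_force: 98.5
```

```bash
cat >> h.py <<'E'
H=np.array([.4611,.409]);HY=.8303
def hw(x,y):
    c,s=np.cos(HY),np.sin(HY); return [H[0]+(c*x-s*y)/1000,H[1]+(s*x+c*y)/1000]
E
python3 - <<'E'
from h import *
print(hw(-35-118-50,0)); go(hw(-35-118-50,0)+[.13],HY)
E
```

```text
[np.float64(0.32414516689034933), np.float64(0.25915883847250876)]
shift [15.1, -144.4, 20.1] turn [0.0022, -0.002, 0.5606] dist 147.0 t 29.7167 j [ 0.3   0.1   1.96 -0.    1.08  0.48] F [-1.3 -0.9 -2.8] gap 0.0104
```

```bash
cat > fh.py <<'E'
from h import *
from scipy.optimize import minimize
S=8
pl=[(x,y,z) for x in(-65,65) for y in(-28,28) for z in(0,4)]; bl=[(x,y,z) for x in(-35,65) for y in(-20,20) for z in(4,32)]
M={}
for n,fn,c in(("top","b.png",(253,198)),("scene","a.png",(312,262))):
    im=cv2.imread("pics/"+fn); x0,y0=c[0]-40,c[1]-32
    cr=cv2.resize(im[y0:y0+64,x0:x0+80],None,fx=S,fy=S,interpolation=cv2.INTER_CUBIC).max(2)
    m=(cr<185).astype(np.uint8); k,l=cv2.connectedComponents(m); m=(l==l[32*S,40*S]).astype(np.uint8)
    M[n]=(m,x0,y0); print(n,m.sum()/S/S)
def sil(n,p):
    m,x0,y0=M[n]; c,s=np.cos(p[2]),np.sin(p[2]); o=np.zeros_like(m)
    for P in(pl,bl):
        q=np.array([w2p(n,[p[0]+(c*a-s*b)/1000,p[1]+(s*a+c*b)/1000,z/1000]) for a,b,z in P])
        q=(q-[x0,y0]+.5)*S
        cv2.fillConvexPoly(o,cv2.convexHull((q*16).astype(np.int32)),1,shift=4)
    return o
def cost(p,ns): return sum((sil(n,p)!=M[n][0]).sum() for n in ns)/S/S
for ns in(("top",),("scene",),("top","scene")):
    r=minimize(cost,[.4611,.409,.83],args=(ns,),method="Nelder-Mead",options=dict(initial_simplex=[[.4611,.409,.83],[.471,.409,.83],[.4611,.419,.83],[.4611,.409,.88]]))
    print(ns,r.x.round(4),r.fun)
E
python3 fh.py
```

```text
top 690.96875
scene 1137.8125
('top',) [0.4632 0.4106 0.8366] 47.453125
('scene',) [0.4622 0.4096 0.8418] 64.75
('top', 'scene') [0.4621 0.4099 0.8417] 115.484375
```

Emit:
drive_tool --targets '[[[3, -25, 0], [0, 0, 0.1], 1], [[6, -55, 0], [0, 0, 0.2], 1], [[9, -85, 0], [0, 0, 0.3], 1], [[12, -115, 10], [0, 0, 0.4], 1], [[15, -144, 20], [0, 0, 0.5], 1], [[15, -144, 20], [0, 0, 0.56], 1], [[15, -144, 20], [0, 0, 0.56], 1], [[15, -144, 20], [0, 0, 0.56], 1]]'

```text
time: 30.38
tool_pos: [0.3225, 0.2581, 0.1276]
orientation: [0.914, 0.405, -0.001, 0.0]
force: [-0.2, -0.3, -1.7]
finger_gap: 0.0101
grip_force: 98.6
```

```bash
sed -i 's/^H=.*/H=np.array([.4624,.41]);HY=.84/' h.py
python3 - <<'E'
from h import *
go(hw(-178,0)+[.06],HY)
E
```

```text
shift [28.7, 2.7, 67.5] turn [-0.0007, 0.0029, -0.0068] dist 73.0 t 30.3833 j [ 0.5  -0.08  2.2  -0.    1.03  1.24] F [-0.2 -0.3 -1.7] gap 0.0101
```

Emit:
drive_tool --targets '[[[15, 2, 20], [0, 0, -0.007], 1], [[28, 2.7, 40], [0, 0, -0.007], 1], [[28, 2.7, 55], [0, 0, -0.007], 1], [[28, 2.7, 62], [0, 0, -0.007], 1], [[28, 2.7, 66], [0, 0, -0.007], 1], [[28, 2.7, 66], [0, 0, -0.007], 1], [[28, 2.7, 66], [0, 0, -0.007], 1]]'

```text
time: 30.97
tool_pos: [0.345, 0.2774, 0.0635]
orientation: [0.914, 0.407, 0.0, 0.0]
force: [0.7, 0.3, -2.3]
finger_gap: 0.0102
grip_force: 98.6
```

```bash
cat > ft.py <<'E'
# silhouette check of the held wedge blade tip in the scene camera: predicted vs white pixels
from h import *
s=arm.state();go(hw(-178,0)+[.06],HY)
p=s["tool_pos"];R=Ro.from_quat(s["orientation"]).as_matrix()
for n in("scene","top"):
    f=grab(n);im=f["frame"].astype(int)
    t=w2p(n,p+R@[.118,0,.0502]);u,v=t.round().astype(int)
    print(n,t.round(1), "mouth",w2p(n,hw(-35,0)+[.004]).round(1))
    print(im[v-6:v+7,u-10:u+14,2]//10)
E
python3 ft.py
```

```text
shift [-0.9, -1.1, 3.5] turn [0.0001, -0.0001, -0.0023] dist 4.0 t 30.9667 j [ 0.52  0.1   2.16 -0.    0.88  1.25] F [ 0.7  0.3 -2.3] gap 0.0102
scene [333.6 252. ] mouth [325.7 258.7]
[[22 22 22 22 22 22 22 23 23 22 22 22 22 21 21 21 22 22 23 23 23 23 23 21]
 [21 22 22 22 23 22 23 23 23 23 23 22 22 22 22 22 23 23 24 24 23 23 22 15]
 [18 20 22 22 22 22 23 23 23 23 23 23 22 23 23 23 23 23 24 21 21 20 19 17]
 [16 17 20 21 20 19 21 23 23 23 22 23 23 23 24 24 24 21 21 15 14 16 19 21]
 [16 16 17 18 15 12 15 20 22 23 23 23 23 24 24 24 24 16 16 16 19 21 20 20]
 [16 16 16 17 14 12 11 13 20 22 23 24 24 24 22 23 23 20 21 21 20 20 14 13]
 [16 17 16 16 16 15 12 11 14 17 23 23 22 22 18 22 22 20 19 19 14 13 13 13]
 [17 16 16 16 16 16 14 11 11 14 18 21 20 21 21 20 19 14 13 13 13 13 13 18]
 [17 17 16 16 15 14 14 10 11 11 12 18 19 19 19 14 13 13 13 13 18 19 19 22]
 [16 16 15 14 12 11 12 11 11 11 10  9 10 12 13 13 13 18 18 19 22 22 23 23]
 [14 13 11 13 11 11 12 11 11 11 11 11 10 10 12 18 18 22 23 22 22 22 22 22]
 [10 11 11 13 11 11 11 11 11 11 11 11 11 11 11 20 22 23 23 22 23 22 22 23]
 [11 11 11 11 1
[... 374 characters left out ...]
20 22 22 22 22 22 22 22]
 [10  9  9 11 12 12 12 12 12 13 14 14 13 14 17 20 22 22 22 22 22 22 22 21]
 [ 9  9 11 11 12 12 12 12 13 16 19 19 18 18 20 22 22 22 22 22 22 22 22 21]
 [11 10 11 12 12 12 12 12 15 19 23 23 22 22 22 22 22 22 22 22 22 22 22 21]
 [12 11 12 12 12 12 12 12 15 20 23 24 24 23 22 22 22 22 22 22 22 22 22 21]
 [13 12 12 12 12 12 12 12 13 17 22 23 24 24 23 22 22 22 22 22 22 22 22 22]
 [16 13 12 12 12 12 12 12 13 16 19 22 23 24 24 23 22 22 22 22 22 22 22 22]
 [19 16 13 12 12 12 12 13 16 19 20 20 22 23 24 23 23 22 22 22 22 22 21 20]
 [21 19 17 14 12 12 13 16 20 21 21 21 22 23 23 24 23 22 22 22 21 20 17 15]
 [21 21 20 17 14 14 16 20 21 22 22 22 22 22 23 23 24 23 22 20 18 15 12 10]]
```

Emit:
drive_tool --targets '[[[0, -1, 3], [0, 0, -0.002], 1], [[5, -1, 3], [0, 0, -0.002], 1], [[10, -1, 3], [0, 0, -0.002], 1], [[15, -1, 3], [0, 0, -0.002], 1], [[20, -1, 3], [0, 0, -0.002], 1], [[25, -1, 3], [0, 0, -0.002], 1], [[30, -1, 3], [0, 0, -0.002], 1], [[35, -1, 3], [0, 0, -0.002], 1]]'

```text
time: 31.73
tool_pos: [0.3677, 0.3047, 0.0603]
orientation: [0.913, 0.408, -0.0, 0.0]
force: [-0.2, -0.1, -2.1]
finger_gap: 0.0102
grip_force: 98.6
```

Emit:
drive_tool --targets '[[[5, 0, 0], [0, 0, 0], 1], [[10, 0, 0], [0, 0, 0], 1], [[15, 0, 0], [0, 0, 0], 1], [[20, 0, 0], [0, 0, 0], 1], [[25, 0, 0], [0, 0, 0], 1], [[30, 0, 0], [0, 0, 0], 1], [[35, 0, 0], [0, 0, 0], 1], [[35, 0, 0], [0, 0, 0], 1]]'

```text
time: 32.4
tool_pos: [0.3918, 0.3312, 0.0606]
orientation: [0.913, 0.408, 0.001, -0.0]
force: [0.7, -1.1, -1.8]
finger_gap: 0.01
grip_force: 98.6
```

Run:
```python
from h import *
go(hw(-63,0)+[.056],HY)
```

```text
shift [42.8, -0.0, 4.7] turn [0.0004, -0.0016, -0.0001] dist 43.0 t 32.4 j [0.56 0.24 2.   0.   0.9  1.3 ] F [ 0.7 -1.1 -1.8] gap 0.01
```

Emit:
drive_tool --targets '[[[5, 0, 1], [0, 0, 0], 1], [[10, 0, 2], [0, 0, 0], 1], [[15, 0, 2], [0, 0, 0], 1], [[20, 0, 2], [0, 0, 0], 1], [[25, 0, 2], [0, 0, 0], 1], [[30, 0, 2], [0, 0, 0], 1], [[35, 0, 2], [0, 0, 0], 1], [[38, 0, 2], [0, 0, 0], 1]]'

```text
time: 33.07
tool_pos: [0.4167, 0.3593, 0.0585]
orientation: [0.913, 0.408, 0.0, -0.0]
force: [0.3, -0.9, -1.4]
finger_gap: 0.0105
grip_force: 98.6
```

Emit:
drive_tool --targets '[[[1, 0, 1], [0, 0, 0], 1], [[2, 0, 2], [0, 0, 0], 1], [[3, 0, 3], [0, 0, 0], 1], [[4, 0, 3], [0, 0, 0], 1], [[4, 0, 3], [0, 0, 0], 1], [[4, 0, 3], [0, 0, 0], 1]]'

```text
time: 33.57
tool_pos: [0.4188, 0.3616, 0.0553]
orientation: [0.913, 0.408, 0.0, -0.0]
force: [0.4, 0.1, -1.6]
finger_gap: 0.0106
grip_force: 98.6
```

Emit:
drive_tool --targets '[[[1, 0, 0.5], [0, 0, 0], 1], [[2, 0, 1], [0, 0, 0], 1], [[3, 0, 1], [0, 0, 0], 1], [[4, 0, 1], [0, 0, 0], 1], [[4, 0, 1], [0, 0, 0], 1], [[4, 0, 1], [0, 0, 0], 1]]'

```text
time: 34.07
tool_pos: [0.4198, 0.3627, 0.0552]
orientation: [0.913, 0.408, -0.003, 0.001]
force: [-7.2, -8.7, 12.7]
finger_gap: 0.01
grip_force: 100.9
```

Run:
```python
from h import *
go(hw(-63,0)+[.055],HY)
```

```text
shift [0.7, 0.2, 0.2] turn [-0.0002, 0.0068, 0.0002] dist 1.0 t 34.0667 j [ 0.59  0.33  1.9  -0.    0.92  1.32] F [-7.2 -8.7 12.7] gap 0.01
```

Emit:
drive_tool --targets '[[[1, 0, -0.5], [0, 0, 0], 1], [[2, 0, -1], [0, 0, 0], 1], [[2, 0, -1], [0, 0, 0], 1], [[2, 0, -1], [0, 0, 0], 1], [[2, 0, -1], [0, 0, 0], 1]]'

```text
time: 34.48
tool_pos: [0.4198, 0.3628, 0.0552]
orientation: [0.913, 0.408, -0.005, 0.002]
force: [-8.5, -11.8, 11.5]
finger_gap: 0.0098
grip_force: 100.4
```

Emit:
drive_tool --targets '[[[-1, 0, 0], [0, 0, 0], 1], [[-1, 0, 0], [0, 0, 0], 0.5], [[-1, 0, 0], [0, 0, 0], 0], [[-1, 0, 0], [0, 0, 0], 0], [[-1, 0, -15], [0, 0, 0], 0], [[-1, 0, -50], [0, 0, 0], 0], [[-1, 0, -90], [0, 0, 0], 0], [[-1, 0, -130], [0, 0, 0], 0]]'

```text
time: 35.15
tool_pos: [0.4215, 0.3651, 0.1859]
orientation: [0.913, 0.408, -0.001, 0.0]
force: [0.6, 1.2, -0.4]
finger_gap: 0.0428
grip_force: 0.0
```

Emit:
drive_tool --targets '[[[-30, 20, -20], [0, 0, 0], 0], [[-60, 40, -20], [0, 0, 0], 0], [[-90, 60, -20], [0, 0, 0], 0], [[-110, 90, -20], [0, 0, 0], 0], [[-110, 120, -20], [0, 0, 0], 0], [[-110, 150, -20], [0, 0, 0], 0], [[-110, 190, -20], [0, 0, 0], 0], [[-110, 230, -20], [0, 0, 0], 0]]'

```text
time: 35.82
tool_pos: [0.5211, 0.1289, 0.2058]
orientation: [0.913, 0.408, 0.001, 0.0]
force: [1.4, 0.5, 0.4]
finger_gap: 0.0427
grip_force: 0.0
```

Run:
```python
from h import *
print(arm.state()["tool_pos"])
f=grab("scene");g=grab("top");old=cv2.imread("pics/b.png");so=cv2.imread("pics/a.png")
# rib top in scene: dark blob near predicted home
for n,F in(("scene",f),("top",g)):
    im=F["frame"].max(2).astype(int)
    for dx in(-63,-73):
        print(n,dx,w2p(n,hw(dx,0)+[.056]).round(1),"shoulder",w2p(n,hw(dx+28,0)+[.02]).round(1))
    u,v=w2p(n,hw(-63,0)+[.03]).round().astype(int)
    print(im[v-12:v+13,u-14:u+15]//10)
# bystanders unchanged?
for n,F,o,box in(("top",g,old,(175,160,265,215)),("scene",f,so,(255,260,300,320))):
    x0,y0,x1,y1=box;d=np.abs(F["frame"][y0:y1,x0:x1,::-1].astype(int)-o[y0:y1,x0:x1]).max(2)
    ys,xs=np.where(d>60);print(n,"changed",len(xs),(xs.min()+x0,xs.max()+x0,ys.min()+y0,ys.max()+y0) if len(xs) else "")
```

```text
[0.52108998 0.12893265 0.20577652]
scene -63 [336.1 236.7] shoulder [325.9 253.1]
scene -73 [339.5 235.5] shoulder [329.3 251.8]
[[24 24 24 24 24 24 24 24 24 24 24 24 24 24 24 24 22 22 20 13 10 15 22 24
  24 24 24 24 24]
 [24 24 24 24 24 24 24 24 24 24 24 24 24 22 22 21 14 12  8  7  7  7 15 22
  24 24 24 24 24]
 [24 24 24 24 24 24 24 24 24 24 24 22 21 13 12  8  7  7  7  8  7  7  7 19
  23 23 24 24 24]
 [24 24 24 24 24 24 24 24 22 21 20 14  8  7  7  7  7  8  7  7  7  7  7 19
  23 24 24 24 24]
 [24 24 24 24 24 24 24 21 14 10  8  7  7  7  7  7  7  7  7  7  7  7  7 21
  24 24 24 24 24]
 [24 24 24 24 24 24 24 13  7  8  7  7  7  7  7  7  7  7  7  7  7  7  7 23
  24 24 24 24 24]
 [24 24 24 24 24 24 24 13  7  7  7  7  7  7  7  7  7  7  7  7  7  7  7 23
  24 24 24 24 24]
 [24 24 24 24 24 24 24 13  7  7  7  7  7  7  7  7  7  7  7  7  7  7  7 23
  24 24 24 24 24]
 [24 24 24 24 24 24 24 12  7  7  7  7  7  7  7  7  7  7  7  7  7  7  8 23
  24 24 24 24 24]
 [24 24 24 24 24 24 24 11  7  7  7  7  7  7  7  7  7  7  7  7  7  7  9 23
  24 24 24 24 24]
 [24 24 24 24 24 24 24 12  7  7  7  7  7  7  7  7  
[... 3112 characters left out ...]
3 24 24 24 23 19 15 13 15 17 17 20 22
  23 23 23 23 23]
 [23 23 23 23 23 23 23 22 20 19 21 22 23 24 24 24 23 20 15 14 16 19 22 23
  23 23 23 23 23]
 [23 23 23 23 23 23 23 23 23 23 23 23 23 23 24 24 24 22 17 17 20 22 23 23
  23 23 23 23 23]
 [23 23 23 23 23 23 23 23 23 23 23 23 23 22 23 24 23 20 18 21 22 23 23 23
  23 23 23 23 23]
 [23 23 23 23 23 23 23 23 23 23 23 23 23 22 22 22 20 17 20 22 23 23 23 23
  23 23 23 23 23]
 [23 23 23 23 23 23 23 23 23 23 23 23 23 23 22 21 19 20 22 23 23 23 23 23
  23 23 23 23 23]
 [23 23 23 23 23 23 23 23 23 23 23 23 23 23 23 22 22 22 23 23 23 23 23 23
  23 23 23 23 23]]
top changed 36 (np.int64(257), np.int64(264), np.int64(204), np.int64(214))
scene changed 0
```

```bash
python3 -c "
from workcell import order
print(order.job_done())"
```

```text
the job is handed in; nothing more can be done
None
```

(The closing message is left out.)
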